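Peel the empty top tray off a stuck stack and present it over the light panel

TASK

The empty top tray is stuck in the stack of memory-module trays: take its orange corner tab and lift that corner first, tilting the tray so that it peels off while the opposite corner still rests on the stack and leaves last. Then hold the tray level over the middle of the inspection light panel, about 15 cm above it, and finish while still holding it there, steady. The rest of the stack stays standing where it is, and the other things on the bench are left alone.

Things in the scene. Friction and masses are not known exactly. Their poses are not given: they have to be found in the camera images.
- stack: Rest of the stack: dark nested trays full of memory modules on a steel base, one loose 2 kg thing, 150 (x) x 110 (y) x 50 mm high. Origin at the centre of its underside; z up. The top tray's rim rests on its top rim, 50 mm up. Four sprung nubs in its long walls grip the top tray's foot (about 10 N straight up, half that at the tab) until it has risen 9 mm at each nub.
- tray_center (a point): Centre of the empty top tray: light grey, 150 (x) x 110 (y) mm over its 3 mm thick rim, 15 mm high without its tab, about 90 g. The point is half-way up, 7.5 mm above its underside. Its foot, 134 x 94 x 12 mm, sits in the stack with 3 mm play all round. Axes along the tray's sides, z up when level.
- tray_tab (a point): Grasp point of the orange tab, an upright fin at the tray's (-x, +y) corner: 10 mm thick, 30 mm long, 40 mm above the rim. Its length runs along the tray's direction (-75, +55) from the far corner to this one (2.51 rad from the tray's x); pinch it across that. Point: mid-fin, 24 mm above the rim's top; x -60, y +44, z +31.5 mm from tray_center. Axes as tray_center.
- tray_near_corner (a point): Outer tip of the tray's rim at the tab's corner, underside of the rim (75 mm to -x, 55 mm to +y and 4.5 mm above tray_center).
- tray_far_corner (a point): Outer tip of the tray's rim at the corner opposite the tab, underside of the rim (75 mm to +x, 55 mm to -y and 4.5 mm above tray_center). It stays down while the tray is peeled.
- panel_top (a point): Middle of the top face of the inspection light panel: a fixed grey frame with a bright white face, 190 (x) x 150 (y) x 13 mm; the point is 13 mm above the bench. z up.
- screwdriver: Bystander: screwdriver with a red handle, about 170 mm long and up to 30 mm high, lying along its x. Leave alone.
- ssd: Bystander: silver solid-state drive, 100 x 70 x 8 mm, lying flat, origin under its centre. Leave alone.
- screw_dish: Bystander: steel dish, 80 mm wide, 22 mm high, origin under its centre. Leave alone.
- heatsink: Bystander: finned aluminium heat sink, 80 x 80 x 30 mm, origin under its centre. Leave alone.
- mug: Bystander: blue mug, 80 mm wide, 90 mm high, handle to its +y, origin under its centre. Leave alone.

How it is judged:
By the outcome, as a careful person would: the job done as asked, in the order asked, and still so for the second after the job is handed in, while the arm keeps its last pose, push and grip.
It also fails if it takes over 43 s, if anything falls off the work surface, if the arm or the gripper's body presses on something with over 40 N, if the wrist force passes 120 N, or if a joint passes its speed limit or range.

ROBOT

A 7-joint arm with a two-finger parallel gripper is mounted at the origin on the work surface. World frame = base frame: x ahead of the robot, y to its left, z up, the work surface at z = 0. Lengths are in m, angles in rad, forces in N, time in s.
With the tool pointing down it reaches from about 0.425 to 0.95 m from the base axis. Payload 4.7 kg.
Tool frame: the origin (TCP) lies at the very end of the fingers, on their centre line; the grasp point (between the pads) lies 19 mm behind it; z points along the fingers, y is the direction in which the jaws open and shut (so a half turn about z gives the same grasp; the last joint's range is limited). The gripper opens to 85 mm and grips with 20 to 120 N. Pads are 22 mm wide; open, the fingers measure 114 mm over their backs; the gripper's body (76 mm by 85 mm) begins 54 mm behind the grasp point. The pads swing forward as they close: fully open they stand 13 mm farther back than shut.
Start: joints at [-1.31, 0.469, -0.049, 1.532, 0.024, 1.141, -0.082], TCP at [0.193, 0.647, 0.204] pointing down, gripper open.
Joint ranges: [-2.59, 2.59], [-0.33, 1.99], [-1.39, 1.29], [0.1, 2.45], [-1.04, 4.18], [0.21, 1.99], [-2.66, 2.66]. Speed limits (rad/s): [2.57, 2.57, 3.14, 3.14, 3.14, 3.14, 3.14].

INTERFACE

Orientations are given as a 3x3 rotation matrix whose columns are the frame's x, y, z axes.
In Python, from station import ctrl gives the robot as it stands. The module is installed in compiled form; this text tells all that it offers.
- The arm moves only by the tool step_arm, never from a script. Its argument "targets" is one flat list of numbers, 4 for each row, row after row: the shift along the world's x, y, z as a fraction of full scale, then the turn about the world's z as a fraction of full scale. In form: [dx, dy, dz, spin, dx, dy, dz, spin, ...]. A call has exactly 8 rows; each row is the pose to reach, as a shift and turn from the pose measured when the call began; what a row does not reach only later rows make up. Full scale, the value 1, is 30 cm for a shift and 90 degrees for a turn. A row lasts 1/12 s, in which the tool goes at most 41.7 mm and 7.16 degrees, less where a joint would pass 70% of its speed; a pose out of reach is approached as far as the arm can. A call with a number of a shift or a turn outside -1 to 1 is refused whole. A call with a gripper value outside its range is refused whole. "fingers" is the opening, from -1 (shut) to 1 (fully open), set as the call begins (left out, the last holds). The fingers move at their own pace and stop on an object; "force" is the grip in N (left out, the last holds). Time passes only in rows, so rows that repeat a pose let the fingers close, or fill a call up. It gives the time, the measured TCP pose, the force and the opening at its end, in the units of the state.
- ctrl.read_state(): the state, without advancing time (a new reading comes with each control period).
- ctrl.get_image(name): name is "side" or "top" or "wrist"; returns the picture (420x560x3 uint8, red, green, blue); there is no depth.
- ctrl.get_calibration(name): a dict with "K" (3x3 intrinsics, pixels), "R" (3x3) and "t" (3): a world point X has camera coordinates R X + t; the wrist camera has in their place "mount" (4x4, takes a point from camera to tool coordinates, whose origin is the TCP and whose axes are the flange's). Camera axes: x right, y down, z forward; pixel columns grow to the right and rows downward; lengths in m; the calibration is good to about 2 mm. A picture is of the moment at which its call begins: read the wrist's pose just before it. get_calibration takes no time and is no camera call.
- ctrl.finish_job(): hands the job in, once; it reports no verdict.
The state is a dict: "time_s": time; "joint_pos": joint angles; "joint_vel": joint speeds; "joint_torque": joint torques, N m; "tool_pos": TCP position; "ee_rot": TCP orientation; "ft_force": force on the tool from outside, world axes, zero at the start; "moment": the same for the moment, N m; "width": opening from 0.0 (shut) to 1.0 (fully open).
Only numpy, scipy, OpenCV 4.12 (cv2) and the standard library are available. Lean on these libraries where they do the work, as an engineer would, in place of code of your own. Each camera call takes 0.05 s, during which the arm holds its last target. There are 200 camera calls.

## Working session

There is one attempt and no reset: what is moved stays moved. The work goes in short steps, Python scripts to look and compute and a tool call to move; the robot and the scene stay as the last step left them, time stands still between calls to the robot, and variables do not carry over. Pictures are saved under pics/ and viewed, about 8 in all and at most 12, crops included, and the job is handed in when it is done.

Besides the shell and the picture viewer there is one more tool, called after "Request:" as name(argument=value, ...) on one line, values as JSON. step_arm: Moves the arm, as the interface text tells. Shift numbers are shares of 30 cm and turn numbers shares of 90 degrees, none past 1 either way. Its arguments: {"type":"object","properties":{"targets":{"type":"array"},"fingers":{"type":"number"},"force":{"type":"number"}},"required":["targets"]}

```bash
mkdir -p pics; python3 - <<'E'
from station import ctrl
import cv2,numpy as np
s=ctrl.read_state();print(s['time_s'],s['tool_pos'],s['ee_rot'],s['width'],s['ft_force'])
for n in('top','side'):
    cv2.imwrite(f'pics/{n}0.png',ctrl.get_image(n)[:,:,::-1])
    c=ctrl.get_calibration(n);print(n,{k:np.round(v,4).tolist() for k,v in c.items()})
E
```

```text
0.0 [0.19267358 0.6462423  0.20304417] [[-9.58321918e-01  2.85690113e-01 -5.10460055e-04]
 [ 2.85690564e-01  9.58320013e-01 -1.91171365e-03]
 [-5.69736013e-05 -1.97787071e-03 -9.99998042e-01]] 0.9984231360586158 [0.18089755 0.67113895 0.39656109]
top {'K': [[384.3524, 0.0, 279.8003], [0.0, 384.3524, 207.8193], [0.0, 0.0, 1.0]], 'R': [[0.0053, -0.9996, 0.0279], [-0.993, -0.0086, -0.118], [0.1182, -0.027, -0.9926]], 't': [-0.0153, 0.5517, 1.1669]}
side {'K': [[498.3795, 0.0, 279.5264], [0.0, 498.3795, 207.5508], [0.0, 0.0, 1.0]], 'R': [[0.9994, -0.0348, -0.0038], [-0.0259, -0.6608, -0.7501], [0.0236, 0.7497, -0.6613]], 't': [-0.5367, 0.0792, 1.3218]}
```

View pics/top0.png

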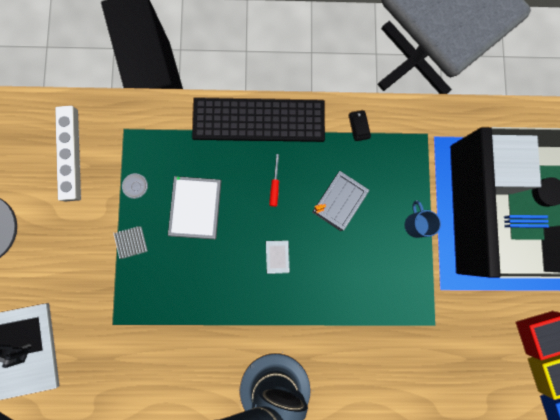

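View pics/side0.png

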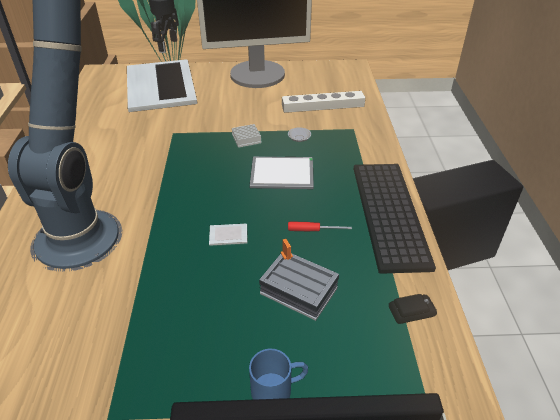

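The top view shows the stack near (342,200) with its orange tab at about (320,208), and the light panel at about (195,208). In the side view the tab is at (287,249). I'll enlarge both areas.

```bash
python3 - <<'E'
import cv2,numpy as np
a=cv2.imread('pics/top0.png');b=cv2.imread('pics/side0.png')
r=lambda i,x,y,w,h,k:cv2.resize(i[y:y+h,x:x+w],None,fx=k,fy=k,interpolation=cv2.INTER_CUBIC)
cv2.imwrite('pics/c1.png',np.vstack([np.hstack([r(a,305,165,80,70,5),r(b,250,230,100,87.5.__int__(),4)[:350]]) if 0 else np.hstack([r(a,305,165,80,75,5),r(b,250,235,100,75,4)[:300] if 0 else cv2.resize(b[235:320,250:345],(400,375),interpolation=cv2.INTER_CUBIC)]),np.hstack([cv2.resize(a[170:245,160:230],(400,220),interpolation=cv2.INTER_CUBIC),cv2.resize(b[150:195,240:325],(400,220),interpolation=cv2.INTER_CUBIC)])]))
E
```

```text
(no output)
```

View pics/c1.png

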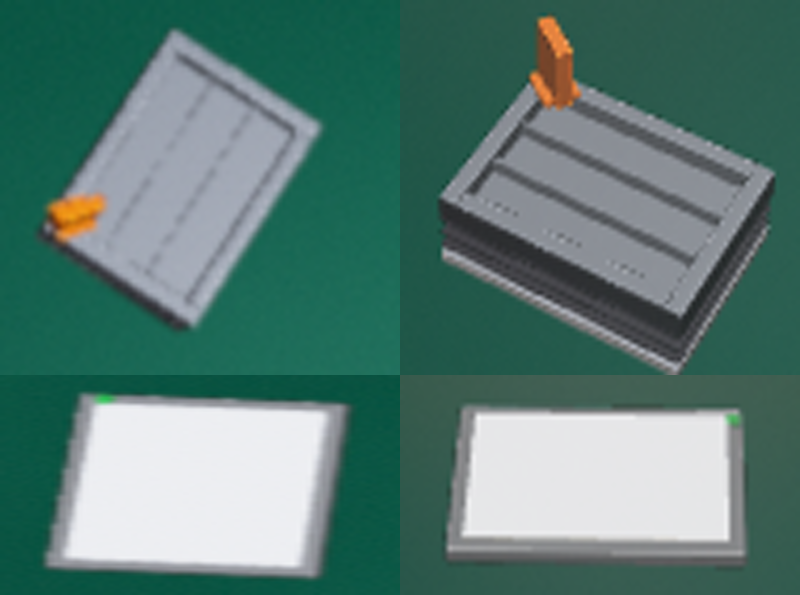

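Crop readings: the tray rim corners, the tab and the panel's frame corners are all clear in both views. I'll fit rectangles of known size and height to them.

```bash
cat > h.py <<'E'
import numpy as np
from scipy.optimize import least_squares
from station import ctrl
def proj(n,X):
    c=ctrl.get_calibration(n);p=(np.array(c['R'])@np.atleast_2d(X).T).T+np.array(c['t']);q=p@np.array(c['K']).T
    return q[:,:2]/q[:,2:]
def rectfit(obs,hx,hy,z,x0):
    # obs: {cam: 4 pixels in corner order (-,+),(+,+),(+,-),(-,-)}
    L=np.array([[-hx,hy],[hx,hy],[hx,-hy],[-hx,-hy]])
    def pts(p):
        c,s=np.cos(p[2]),np.sin(p[2]);return np.c_[L@np.array([[c,s],[-s,c]])+p[:2],np.full(4,z)]
    f=lambda p:np.concatenate([(proj(n,pts(p))-o).ravel() for n,o in obs.items()])
    r=least_squares(f,x0);return r.x,np.round(r.fun,1)
E
python3 - <<'E'
from h import *
T=np.array([(314.2,210),(340,171),(369.4,190),(343.4,230)])
S=np.array([(281.6,253.1),(339.1,274.7),(316.5,307.1),(259.5,280.3)])
P=np.array([(174.4,176.8),(221.3,180.2),(216,238.9),(168.2,235.8)]) # top: image TL(+x,+y),TR(+x,-y),BR(-x,-y),BL(-x,+y)
Q=np.array([(253.4,156.1),(312.7,157.2),(313.5,186.2),(250,185.8)])
# side view: right=+x, down=-y
for o in({'top':T},{'side':S},{'top':T,'side':S}):
    p,r=rectfit(o,.075,.055,.053,[.6,-.15,-.5]);print(p,r)
Pm=P[[3,0,1,2]] ; Qm=Q
for o in({'top':Pm},{'side':Qm},{'top':Pm,'side':Qm}):
    for hx,hy in((.095,.075),(.075,.095)):
        p,r=rectfit(o,hx,hy,.013,[.55,.2,0]);print(p,r)
p,_=rectfit({'top':T,'side':S},.075,.055,.053,[.6,-.15,-.5])
c,s=np.cos(p[2]),np.sin(p[2]);R=np.array([[c,-s],[s,c]])
tab=R@[-.06,.044]+p[:2];print('tab',tab,'fin dir',p[2]+2.51)
for z in(.053,.077,.093):print(proj('top',[*tab,z]),proj('side',[*tab,z]))
E
```

```text
[ 0.57510887 -0.20252026 -0.58585915] [-0.5  0.2  0.  -0.4  0.2  0.1  0.2  0.2]
[ 0.57435675 -0.20735279 -0.56008571] [ 0.8 -2.1 -0.4 -0.2  0.7  0.9 -1.1  1. ]
[ 0.5747203  -0.20501719 -0.57129482] [ 0.5  0.7  0.4 -0.3  0.9 -0.2  1.5  0.3  1.3 -2.9 -0.3 -0.7  0.3  0.2
 -0.9 -0.1]
[ 0.5523938   0.25547134 -0.06322669] [-0.1  0.3 -0.2 -0.4  0.1 -0.4  0.2  0.5]
[ 0.55194274  0.25540814 -0.06867208] [-6.  -6.6 -7.   5.3  6.   6.5  7.  -5.1]
[ 0.55456372  0.25296152 -0.0636255 ] [-0.5 -0.2  0.4 -0.5  0.7  0.5 -0.6 -0.1]
[ 0.55473902  0.2544615  -0.05947949] [ 6.1 -4.  -6.1 -4.6 -5.9  4.4  5.9  4.1]
[ 0.55354056  0.25475669 -0.06337096] [ 0.1 -0.1  0.1 -0.8  0.4 -0.7  0.4  0.2 -0.8 -0.5  0.  -0.8  0.3  0.1
 -1.  -0.4]
[ 0.55342502  0.25513718 -0.06393799] [-5.8 -6.9 -7.   5.   6.   5.9  7.2 -5.7  5.8 -4.2 -6.4 -4.6 -6.5  4.3
  5.3  3.9]
tab [ 0.54803997 -0.13556102] fin dir 1.9387051826554407
[[320.28057233 208.59795945]] [[285.98072388 255.31858214]]
[[321.33444424 207.67465806]] [[286.02846901 248.37084304]]
[[322.06143009 207.03774286]] [[286.06101775 243.63443993]]
```

Request:
step_arm(targets=[0.08, -0.1, 0.02, -0.05, 0.16, -0.2, 0.04, -0.1, 0.24, -0.3, 0.06, -0.15, 0.32, -0.4, 0.08, -0.2, 0.4, -0.5, 0.1, -0.23, 0.48, -0.6, 0.12, -0.26, 0.56, -0.7, 0.14, -0.28, 0.64, -0.8, 0.16, -0.3], fingers=1)

```text
time_s: 0.77
tool_pos: [0.3853, 0.4044, 0.2511]
ee_rot: [[-0.723, 0.691, -0.002], [0.691, 0.723, -0.002], [0.0, -0.002, -1.0]]
ft_force: [0.7, 0.9, -0.8]
width: 1.0
```

Request:
step_arm(targets=[0.08, -0.1, 0, -0.04, 0.15, -0.2, 0, -0.08, 0.22, -0.3, 0, -0.12, 0.28, -0.4, 0, -0.16, 0.34, -0.5, 0, -0.2, 0.38, -0.6, 0, -0.24, 0.42, -0.7, 0, -0.27, 0.45, -0.82, 0, -0.28])

```text
time_s: 1.43
tool_pos: [0.5207, 0.1579, 0.2507]
ee_rot: [[-0.36, 0.933, -0.002], [0.933, 0.36, -0.001], [0.0, -0.003, -1.0]]
ft_force: [1.0, 0.8, -0.6]
width: 0.996
```

Request:
step_arm(targets=[0.02, -0.12, 0, 0, 0.03, -0.24, 0, 0, 0.04, -0.36, 0, 0, 0.05, -0.48, 0, 0, 0.06, -0.6, 0, 0, 0.07, -0.72, 0, 0, 0.08, -0.84, 0, 0, 0.09, -0.97, 0, 0])

```text
time_s: 2.1
tool_pos: [0.5474, -0.134, 0.2504]
ee_rot: [[-0.361, 0.932, -0.003], [0.932, 0.361, 0.0], [0.001, -0.003, -1.0]]
ft_force: [1.0, -1.0, -0.7]
width: 1.0
```

```bash
python3 - <<'E'
from h import *
import cv2
s=ctrl.read_state();print(s['tool_pos'],s['ee_rot'],s['time_s'])
im=ctrl.get_image('wrist');cv2.imwrite('pics/w1.png',im[:,:,::-1])
c=ctrl.get_calibration('wrist');np.savez('w1.npz',p=s['tool_pos'],R=s['ee_rot'],K=c['K'],M=c['mount']);print(np.round(c['mount'],3))
E
```

```text
[ 0.54742866 -0.13397661  0.250439  ] [[-3.61176039e-01  9.32492873e-01 -2.98517874e-03]
 [ 9.32496940e-01  3.61177865e-01  7.82490712e-05]
 [ 1.15114719e-03 -2.75540835e-03 -9.99995541e-01]] 2.1
[[ 0.001 -0.948 -0.317  0.083]
 [ 1.    -0.     0.002  0.   ]
 [-0.002 -0.317  0.948 -0.17 ]
 [ 0.     0.     0.     1.   ]]
```

View pics/w1.png

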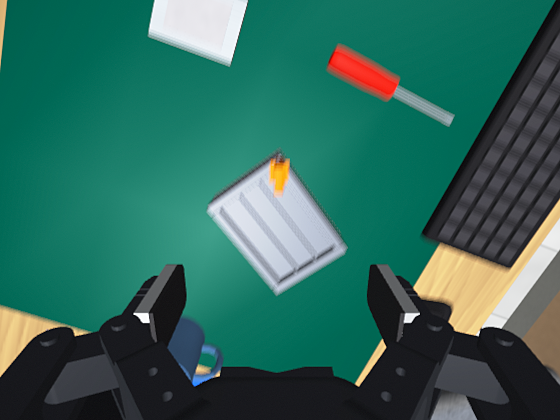

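The wrist view shows the tray with rim corners near (281,153), (209,209), (277,293), (346,248) and the tab at about (280,172). I'll check the estimate against these.

```bash
cat >> h.py <<'E'
def wproj(d,X):
    Rt,p,M,K=d['R'],d['p'],d['M'],d['K']
    t=(np.atleast_2d(X)-p)@Rt; c=(t-M[:3,3])@M[:3,:3]; q=c@K.T
    return q[:,:2]/q[:,2:]
def traypts(p,L):
    c,s=np.cos(p[2]),np.sin(p[2]);L=np.atleast_2d(L)
    return np.c_[L[:,:2]@np.array([[c,s],[-s,c]])+p[:2],L[:,2]]
E
python3 - <<'E'
from h import *
import cv2
d=np.load('w1.npz')
L=np.array([[-75,55,53],[75,55,53],[75,-55,53],[-75,-55,53],[-60,44,53],[-60,44,93],[-72,53,93],[-48,35,93]])/1000
for p in([.5747,-.205,-.571],[.5751,-.2025,-.586]):print(np.round(wproj(d,traypts(p,L)),1).tolist())
O=np.array([(281,153),(346,248),(277,293),(209,209)])
r=least_squares(lambda p:(wproj(d,traypts(p,L[:4]))-O).ravel(),[.575,-.203,-.57]);print(r.x,r.fun.round(1))
i=cv2.imread('pics/w1.png')[130:310,190:370];cv2.imwrite('pics/w1c.png',cv2.resize(i,(600,600),interpolation=cv2.INTER_CUBIC))
E
```

```text
[[275.7, 156.4], [344.6, 250.5], [275.4, 293.8], [203.3, 208.9], [275.7, 172.1], [275.6, 180.5], [275.8, 166.6], [275.4, 194.1]]
[[278.0, 154.6], [345.3, 249.9], [275.3, 292.4], [204.5, 206.2], [277.7, 170.3], [277.8, 178.5], [278.3, 164.6], [277.4, 192.1]]
[ 0.57806318 -0.20135247 -0.57845313] [-0.9  1.5  2.   1.4  1.2 -0.6 -2.1 -2.2]
```

View pics/w1c.png

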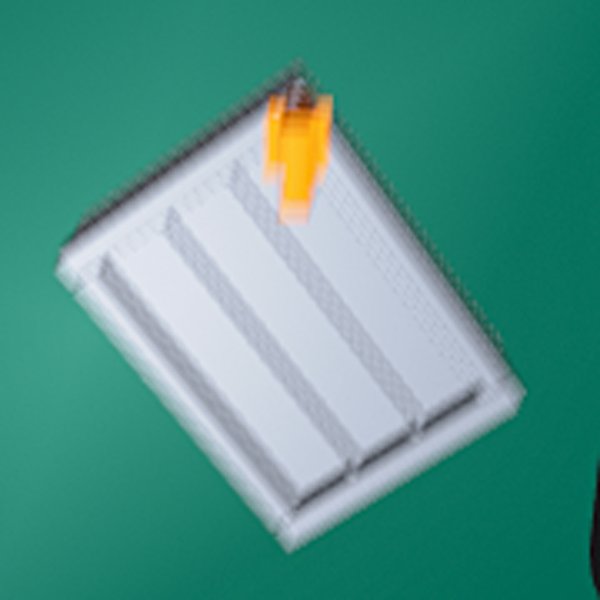

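Request:
step_arm(targets=[0.009, 0.003, -0.08, 0, 0.009, 0.003, -0.18, 0, 0.009, 0.003, -0.28, 0, 0.009, 0.003, -0.36, 0, 0.009, 0.003, -0.42, 0, 0.009, 0.003, -0.45, 0, 0.009, 0.003, -0.45, 0, 0.009, 0.003, -0.45, 0])

```text
time_s: 2.82
tool_pos: [0.5494, -0.144, 0.1163]
ee_rot: [[-0.349, 0.937, -0.002], [0.937, 0.349, -0.008], [-0.007, -0.004, -1.0]]
ft_force: [0.0, 0.3, 0.4]
width: 0.995
```

```bash
python3 - <<'E'
from h import *
import cv2
s=ctrl.read_state();print(s['tool_pos'],s['time_s'])
im=ctrl.get_image('wrist');cv2.imwrite('pics/w2.png',im[:,:,::-1])
c=ctrl.get_calibration('wrist');d=dict(p=s['tool_pos'],R=s['ee_rot'],K=np.array(c['K']),M=np.array(c['mount']));np.savez('w2.npz',**d)
L=np.array([[-75,55,53],[75,55,53],[75,-55,53],[-75,-55,53],[-60,44,53],[-60,44,93],[-72,53,93],[-48,35,93]])/1000
print(np.round(wproj(d,traypts([.5762,-.2025,-.58],L))).tolist())
t=np.array(s['tool_pos']);R=np.array(s['ee_rot'])
print([wproj(d,t+R[:,1]*a+[0,0,.093-t[2]]).round().tolist() for a in(-.005,0,.005)])
E
```

```text
[ 0.54939174 -0.14400303  0.11627415] 2.8167
[[282.0, 172.0], [383.0, 308.0], [281.0, 366.0], [172.0, 250.0], [281.0, 195.0], [282.0, 214.0], [283.0, 192.0], [282.0, 235.0]]
[[[268.0, 228.0]], [[275.0, 228.0]], [[283.0, 228.0]]]
```

View pics/w2.png

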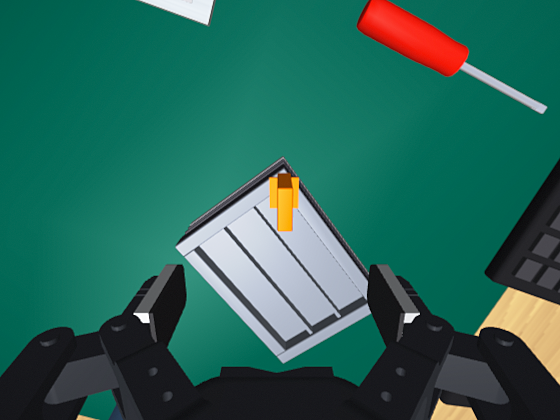

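Request:
step_arm(targets=[0, 0, 0, 0, 0, 0, 0, 0, 0, 0, 0, 0, 0, 0, 0, 0, 0, 0, 0, 0, 0, 0, 0, 0, 0, 0, 0, 0, 0, 0, 0, 0])

```text
time_s: 3.53
tool_pos: [0.55, -0.1442, 0.117]
ee_rot: [[-0.349, 0.937, -0.0], [0.937, 0.349, -0.008], [-0.007, -0.003, -1.0]]
ft_force: [0.6, 0.3, 0.3]
width: 1.002
```

```bash
python3 - <<'E'
from h import *
import cv2
s=ctrl.read_state();print(s['tool_pos'],s['time_s'],np.round(s['ee_rot'],4).tolist())
im=ctrl.get_image('wrist');cv2.imwrite('pics/w3.png',cv2.resize(im[140:380,160:400,::-1],(600,600),interpolation=cv2.INTER_CUBIC))
c=ctrl.get_calibration('wrist');d=dict(p=s['tool_pos'],R=s['ee_rot'],K=np.array(c['K']),M=np.array(c['mount']));np.savez('w3.npz',**d)
E
```

```text
[ 0.54996228 -0.14420054  0.11704344] 3.5333 [[-0.3494, 0.937, -0.0002], [0.9369, 0.3494, -0.0079], [-0.0074, -0.0029, -1.0]]
```

View pics/w3.png

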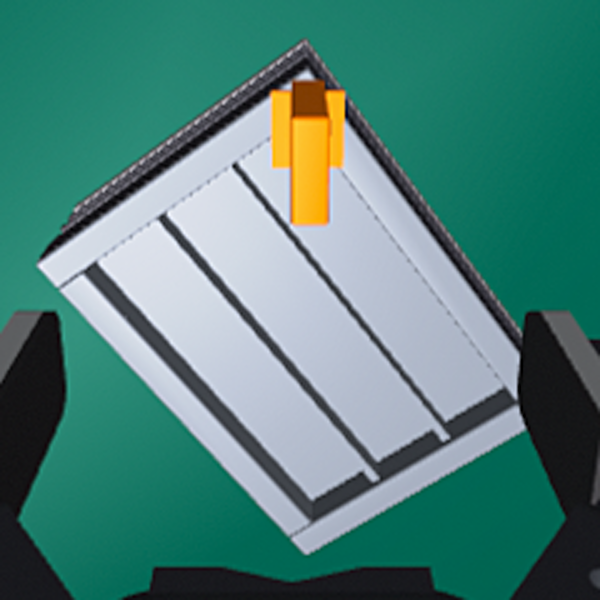

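Sharp now: rim corners at crop (308,68), (38,264), (305,553), and the fin's top face from (310,116) to (310,225).

```bash
python3 - <<'E'
from h import *
d=np.load('w3.npz')
L=np.array([[-75,55,53],[-75,-55,53],[75,-55,53],[-72.1,52.9,93],[-47.9,35.1,93]])/1000
O=np.array([(283.2,167.2),(175.2,245.6),(282,361.2),(284,186.4),(284,230)])
r=least_squares(lambda p:(wproj(d,traypts(p,L))-O).ravel(),[.576,-.2025,-.58]);print(r.x,r.fun.round(1))
tab=traypts(r.x,[-.06,.044,.08])[0];t=d['p'];Rt=d['R'];print('tab',tab)
# aim the point 19mm behind TCP at the tab
goal=tab+Rt[:,2]*.019;print('shift/0.3',(goal-t)/.3,'spin deg',np.degrees(r.x[2]+2.51-np.pi/2-np.arctan2(Rt[1,1],Rt[0,1])))
E
```

```text
[ 0.57706668 -0.19894392 -0.57741041] [ 0.  -0.2 -1.2  0.2  0.4  0.8  0.5 -0.1  0.2 -0.1]
tab [ 0.55081161 -0.12932588  0.08      ]
shift/0.3 [ 0.0028214   0.0490798  -0.18680948] spin deg 0.27899304168368694
```

Request:
step_arm(targets=[0.003, 0.02, 0, 0, 0.003, 0.048, 0, 0, 0.003, 0.048, -0.05, 0, 0.003, 0.048, -0.1, 0, 0.003, 0.048, -0.15, 0, 0.003, 0.048, -0.187, 0, 0.003, 0.048, -0.187, 0, 0.003, 0.048, -0.187, 0])

```text
time_s: 4.25
tool_pos: [0.5506, -0.1293, 0.0605]
ee_rot: [[-0.35, 0.937, -0.001], [0.937, 0.35, -0.008], [-0.007, -0.004, -1.0]]
ft_force: [1.3, 0.4, -0.2]
width: 0.996
```

Request:
step_arm(targets=[0, 0, 0, 0, 0, 0, 0, 0, 0, 0, 0, 0, 0, 0, 0, 0, 0, 0, 0, 0, 0, 0, 0, 0, 0, 0, 0, 0, 0, 0, 0, 0], fingers=-1, force=25)

```text
time_s: 4.92
tool_pos: [0.5504, -0.1295, 0.0608]
ee_rot: [[-0.349, 0.937, -0.002], [0.937, 0.349, -0.008], [-0.007, -0.004, -1.0]]
ft_force: [-1.6, -0.1, 3.4]
width: 0.103
```

Request:
step_arm(targets=[0, -0.002, 0.01, 0, 0.001, -0.003, 0.02, 0, 0.002, -0.006, 0.029, 0, 0.003, -0.008, 0.039, 0, 0.004, -0.01, 0.048, 0, 0.005, -0.013, 0.058, 0, 0.007, -0.018, 0.077, 0, 0.007, -0.018, 0.077, 0])

```text
time_s: 5.58
tool_pos: [0.5535, -0.1352, 0.0854]
ee_rot: [[-0.349, 0.937, 0.001], [0.937, 0.349, -0.008], [-0.007, -0.002, -1.0]]
ft_force: [0.7, -0.6, -1.6]
width: 0.103
```

```bash
python3 - <<'E'
from h import *
import cv2
s=ctrl.read_state();print(s['tool_pos'],s['ft_force'],s['moment'],np.round(s['ee_rot'],3).tolist(),s['time_s'])
a=ctrl.get_image('side')[200:330,220:370,::-1];b=ctrl.get_image('wrist')[:,:,::-1]
cv2.imwrite('pics/s1.png',np.hstack([cv2.resize(a,(450,390),interpolation=cv2.INTER_CUBIC),cv2.resize(b[100:400,140:410],(350,390))]))
E
```

```text
[ 0.55353782 -0.13516383  0.0854266 ] [ 0.68633951 -0.6250729  -1.60481016] [ 0.04227386 -0.01591712 -0.0282658 ] [[-0.349, 0.937, 0.001], [0.937, 0.349, -0.008], [-0.007, -0.002, -1.0]] 5.5833
```

View pics/s1.png

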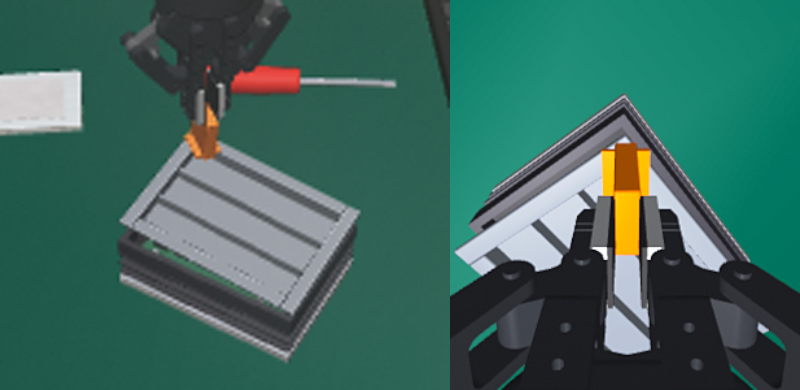

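The tray is tilting about its far corner as wanted: the tab corner is up, the far corner is still on the stack, and the stack hasn't moved. I'll continue the arc.

Request:
step_arm(targets=[0.001, -0.003, 0.009, 0, 0.002, -0.006, 0.018, 0, 0.004, -0.01, 0.028, 0, 0.005, -0.013, 0.037, 0, 0.007, -0.02, 0.055, 0, 0.01, -0.028, 0.073, 0, 0.013, -0.036, 0.09, 0, 0.013, -0.036, 0.09, 0])

```text
time_s: 6.35
tool_pos: [0.558, -0.1468, 0.1131]
ee_rot: [[-0.349, 0.937, 0.002], [0.937, 0.349, -0.008], [-0.009, -0.001, -1.0]]
ft_force: [1.2, -0.4, -1.1]
width: 0.105
```

```bash
python3 - <<'E'
from h import *
import cv2
s=ctrl.read_state();print(s['tool_pos'],s['ft_force'],s['moment'],s['time_s'])
a=ctrl.get_image('side')[200:330,220:370,::-1];b=ctrl.get_image('wrist')[:,:,::-1]
cv2.imwrite('pics/s2.png',np.hstack([cv2.resize(a,(450,390),interpolation=cv2.INTER_CUBIC),cv2.resize(b[100:400,140:410],(350,390))]))
E
```

```text
[ 0.55797527 -0.14675793  0.11311284] [ 1.21588194 -0.353095   -1.08344189] [ 0.0256261   0.00716901 -0.00405983] 6.35
```

View pics/s2.png

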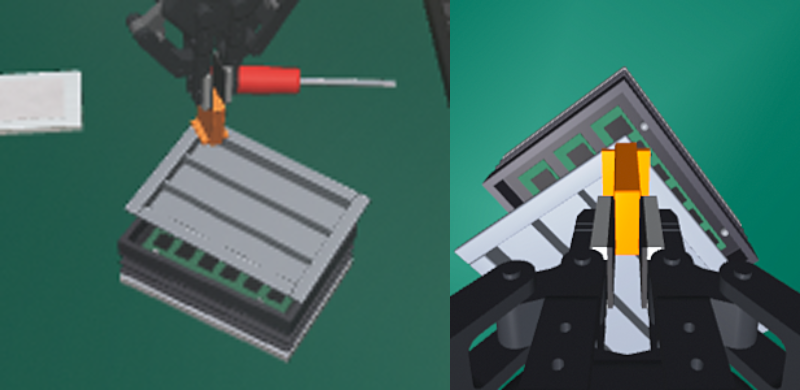

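The tray and gripper look the same in both wrist views, so I need to know how far the tray is tilted and whether the far corner has left. I'll fit its pose at both moments.

```bash
cat > fit.py <<'E'
from h import *
from scipy.spatial.transform import Rotation as Ro
C=np.array([[-75,55,7.5],[75,55,7.5],[75,-55,7.5],[-75,-55,7.5]])/1000
def pose(q): # x,y,z,yaw, tilt (near corner up), roll about the diagonal
    g=np.array([-75,55,0])/93.005; a=np.array([-g[1],g[0],0])
    R=Ro.from_euler('z',q[3])*Ro.from_rotvec(-q[4]*a)*Ro.from_rotvec(q[5]*g)
    return R,np.array(q[:3])
def corners(q,L=C):
    R,t=pose(q);return R.apply(L)+t
def fit(side,wr,d,q0):
    f=lambda q:np.concatenate([(proj('side',corners(q))-side).ravel(),(wproj(d,corners(q)[[0,3]])-wr).ravel(),[(q[3]+.577)*100,q[5]*100]])
    r=least_squares(f,q0);return r.x,r.fun
E
python3 - <<'E'
from fit import *
w=np.load('w3.npz');M,K=w['M'],w['K']
S={1:([(188,140),(359,212),(290,313),(120,221)],[.55353782,-.13516383,.0854266],[[-0.349,0.937,0.001],[0.937,0.349,-0.008],[-0.007,-0.002,-1]]),
2:([(192,128),(369,200),(307,303),(127,210)],[.55797527,-.14675793,.11311284],[[-0.349,0.937,0.002],[0.937,0.349,-0.008],[-0.009,-0.001,-1]])}
wr=np.array([(275,205.4),(145.4,293.8)])
for k,(s,p,R) in S.items():
    d=dict(p=np.array(p),R=np.array(R),K=K,M=M)
    q,r=fit(np.array(s)/3+[220,200],wr,d,[.577,-.2,.06,-.577,.1,0])
    L=C.copy();L[:,2]-=.003
    print(k,q.round(4),'tilt deg',np.degrees(q[4]).round(1),r.round(1));print(' under-rim near,far',corners(q,L)[[0,2]].round(4).tolist())
E
```

```text
1 [ 0.5785 -0.2049  0.0598 -0.5863  0.0236  0.0053] tilt deg 1.4 [ 2.4 -1.5  1.3 -0.   1.6 -0.4 -0.   1.6 -0.8 -0.2 -0.5 -0.4 -0.9  0.5]
 under-rim near,far [[0.5465, -0.1177, 0.0665], [0.6106, -0.2922, 0.0621]]
2 [ 0.5833 -0.2169  0.0865 -0.5817  0.0198  0.0069] tilt deg 1.1 [ 3.2 -1.7  1.7 -0.1 -0.5 -0.6 -0.5  1.5 -1.2 -0.2  0.2 -0.1 -0.5  0.7]
 under-rim near,far [[0.5509, -0.1298, 0.0929], [0.6158, -0.3041, 0.0892]]
```

The fit says the tray came off almost level, with only about 1° of tilt. The grip was too stiff for it to pivot, so this wasn't the peel that was asked for. The tray is still right above the stack, so I'll reseat it and peel again with a weaker hold that lets it pivot.

Request:
step_arm(targets=[-0.012, 0.029, 0, 0, -0.025, 0.058, 0, 0, -0.025, 0.058, -0.04, 0, -0.025, 0.058, -0.08, 0, -0.025, 0.058, -0.12, 0, -0.025, 0.058, -0.14, 0, -0.025, 0.058, -0.15, 0, -0.025, 0.058, -0.155, 0])

```text
time_s: 7.12
tool_pos: [0.548, -0.1293, 0.0695]
ee_rot: [[-0.347, 0.938, -0.004], [0.938, 0.347, -0.004], [-0.002, -0.005, -1.0]]
ft_force: [-20.5, 5.2, 55.8]
width: 0.105
```

Request:
step_arm(targets=[0, 0, -0.004, 0, 0, 0, -0.008, 0, 0, 0, -0.012, 0, 0, 0, -0.016, 0, 0, 0, -0.018, 0, 0, 0, -0.02, 0, 0, 0, -0.02, 0, 0, 0, -0.02, 0])

```text
time_s: 7.78
tool_pos: [0.5477, -0.1308, 0.0687]
ee_rot: [[-0.346, 0.938, -0.004], [0.938, 0.346, -0.001], [0.0, -0.004, -1.0]]
ft_force: [-16.4, 3.4, 47.5]
width: 0.104
```

Request:
step_arm(targets=[0, 0, 0.02, 0, 0, 0, 0.03, 0, 0, 0, 0.04, 0, 0, 0, 0.04, 0, 0, 0, 0.04, 0, 0, 0, 0.04, 0, 0, 0, 0.04, 0, 0, 0, 0.04, 0])

```text
time_s: 8.45
tool_pos: [0.5474, -0.1307, 0.0801]
ee_rot: [[-0.346, 0.938, -0.005], [0.938, 0.346, -0.001], [0.0, -0.005, -1.0]]
ft_force: [-0.1, 0.3, -0.8]
width: 0.103
```

```bash
python3 - <<'E'
from h import *
import cv2
s=ctrl.read_state();print(s['tool_pos'],s['ft_force'],s['time_s'])
a=ctrl.get_image('side')[220:320,230:350,::-1];b=ctrl.get_image('wrist')[:,:,::-1]
c=ctrl.get_calibration('wrist');np.savez('w4.npz',p=s['tool_pos'],R=s['ee_rot'],K=c['K'],M=c['mount'])
cv2.imwrite('pics/s3.png',np.hstack([cv2.resize(a,(480,400),interpolation=cv2.INTER_CUBIC),cv2.resize(b[80:400,140:396],(320,400))]))
E
```

```text
[ 0.5473948  -0.1306543   0.08010621] [-0.11666161  0.25275916 -0.75372499] 8.45
```

View pics/s3.png

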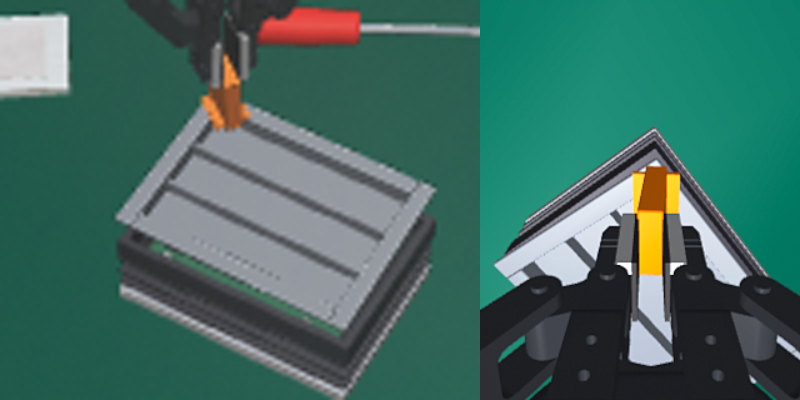

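I can see the tray over the stack, and the stack's base corners at about (260,292) and (316,319) are where they were. Next I'll fit the tray pose against its seat.

```bash
python3 - <<'E'
from fit import *
d=dict(np.load('w4.npz'))
s=np.array([(205,108),(435,187),(345,333),(117,218)])/4+[230,220]
q,r=fit(s,np.array([(280,208),(152,292)]),d,[.577,-.2,.06,-.577,.05,0])
L=C.copy();L[:,2]-=.003
print(q.round(4),np.degrees(q[3:]).round(1),r.round(1));print(corners(q,L).round(4).tolist())
print('ref in tool (x,y) off:',q[:3]-d['p'],'orig',np.array([.5771,-.1989,.0455])-[.5504,-.1295,.0608])
# stack from its own top rim (z=50) and base corners in the side view
T=np.array([(-75,-55,50),(75,-55,50),(-75,-55,3),(75,-55,3)])/1000
O=np.array([(118,240),(343,352),(120,292),(345,397)])/4+[230,220]
for p in([.5771,-.1989,-.5774],[.5762,-.2025,-.58]):print(proj('side',traypts(p,T)).round(1).tolist())
print(O.tolist())
E
```

```text
[ 0.5761 -0.1994  0.0551 -0.5835  0.0184 -0.0181] [-33.4   1.1  -1. ] [ 2.6 -1.8  0.8  2.8  0.6 -0.1 -0.3  1.  -0.2 -1.9 -0.5  1.4 -0.6 -1.8]
[[0.5438, -0.1123, 0.0613], [0.669, -0.195, 0.0607], [0.6084, -0.2867, 0.0579], [0.4832, -0.2041, 0.0585]]
ref in tool (x,y) off: [ 0.028727   -0.06877783 -0.02496744] orig [ 0.0267 -0.0694 -0.0153]
[[259.6, 278.8], [317.3, 305.9], [260.2, 291.8], [316.4, 318.9]]
[[259.2, 279.9], [317.0, 307.3], [259.8, 293.0], [316.0, 320.2]]
[[259.5, 280.0], [315.75, 308.0], [260.0, 293.0], [316.25, 319.25]]
```

Request:
step_arm(targets=[0, 0, -0.005, 0, 0, 0, -0.01, 0, 0, 0, -0.014, 0, 0, 0, -0.018, 0, 0, 0, -0.022, 0, 0, 0, -0.026, 0, 0, 0, -0.03, 0, 0, 0, -0.03, 0])

```text
time_s: 9.22
tool_pos: [0.5475, -0.1307, 0.0712]
ee_rot: [[-0.346, 0.938, -0.005], [0.938, 0.346, -0.001], [0.0, -0.005, -1.0]]
ft_force: [0.8, -0.3, -1.2]
width: 0.104
```

Request:
step_arm(targets=[0, 0, -0.002, 0, 0, 0, -0.004, 0, 0, 0, -0.006, 0, 0, 0, -0.008, 0, 0, 0, -0.008, 0, 0, 0, -0.008, 0, 0, 0, -0.008, 0, 0, 0, -0.008, 0])

```text
time_s: 9.88
tool_pos: [0.5471, -0.1306, 0.0695]
ee_rot: [[-0.345, 0.938, -0.005], [0.938, 0.345, -0.001], [0.001, -0.005, -1.0]]
ft_force: [-3.4, 1.3, 6.8]
width: 0.103
```

Request:
step_arm(targets=[0, 0, 0, 0, 0, 0, 0, 0, 0, 0, 0, 0, 0, 0, 0, 0, 0, 0, 0.03, 0, 0, 0, 0.1, 0, 0, 0, 0.18, 0, 0, 0, 0.2, 0], fingers=0.4)

```text
time_s: 10.55
tool_pos: [0.5494, -0.1315, 0.1333]
ee_rot: [[-0.345, 0.939, 0.001], [0.939, 0.345, -0.001], [-0.002, 0.0, -1.0]]
ft_force: [0.2, -0.9, 0.3]
width: 0.696
```

```bash
python3 - <<'E'
from h import *
import cv2
s=ctrl.read_state();print(s['tool_pos'],s['ft_force'],s['time_s'],s['width'])
a=ctrl.get_image('side')[220:320,230:350,::-1];b=ctrl.get_image('wrist')[:,:,::-1]
c=ctrl.get_calibration('wrist');np.savez('w5.npz',p=s['tool_pos'],R=s['ee_rot'],K=c['K'],M=c['mount'])
cv2.imwrite('pics/s4.png',np.hstack([cv2.resize(a,(480,400),interpolation=cv2.INTER_CUBIC),cv2.resize(b[80:400,140:396],(320,400))]))
E
```

```text
[ 0.54937477 -0.13153124  0.13325414] [ 0.21920696 -0.85581776  0.29891562] 10.55 0.696420997358282
```

View pics/s4.png

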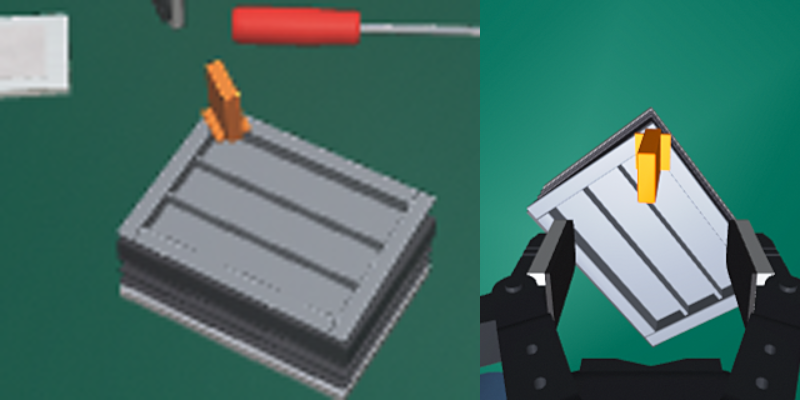

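The tray is back in the stack's mouth, released, with the tab at about (225,100) in the crop. I'll compare it numerically with the first picture to see how deep it sits.

```bash
python3 - <<'E'
from h import *
import cv2
a0=cv2.imread('pics/side0.png',0)
a1=cv2.cvtColor(ctrl.get_image('side'),cv2.COLOR_RGB2GRAY)
def ecc(x,y,w,h):
    M=np.eye(2,3,dtype=np.float32)
    m=np.zeros_like(a0);m[y:y+h,x:x+w]=255
    cc,M=cv2.findTransformECC(a0,a1,M,cv2.MOTION_TRANSLATION,(3,200,1e-5),m,3);return cc.__round__(3),M[:,2].round(2).tolist()
for n,b in dict(tray=(262,250,75,52),near=(268,252,30,25),far=(295,285,30,20),right=(318,265,22,20),left=(258,272,25,14),base=(262,296,50,24),fin=(280,237,14,18),ssd=(205,220,45,27)).items():
    try:print(n,ecc(*b))
    except Exception as e:print(n,'fail')
s0=traypts([.577,-.2,-.577],[[0,0,.053]])
print([(proj('side',s0+dv)-proj('side',s0)).round(2).tolist() for dv in([.005,0,0],[0,.005,0],[0,0,.005])])
E
```

```text
tray (0.853, [-0.1899999976158142, -2.7699999809265137])
near (0.566, [6.389999866485596, -0.14000000059604645])
far (0.953, [-0.3400000035762787, -1.3899999856948853])
right (0.958, [0.33000001311302185, -4.019999980926514])
left (0.973, [-0.6000000238418579, -1.7899999618530273])
base (0.982, [-2.2899999618530273, -1.2400000095367432])
fin (0.885, [-1.2200000286102295, -4.079999923706055])
ssd (1.0, [-0.009999999776482582, 0.0])
[[[2.16, -0.06]], [[-0.14, -1.65]], [[0.05, -1.43]]]
```

```bash
python3 - <<'E'
from fit import *
d=dict(np.load('w5.npz'))
q0=np.array([.5765,-.200,.0455,-.577,0,0])
S=proj('side',corners(q0))[[1,2,3]]+[(.33,-4.02),(-.34,-1.39),(-.6,-1.79)]
W=np.array([(277.6,180),(278.4,356),(178.4,246.4)])
f=lambda q:np.concatenate([(proj('side',corners(q))[[1,2,3]]-S).ravel()*2,(wproj(d,corners(q))[[0,2,3]]-W).ravel()])
r=least_squares(f,q0);q=r.x
L=C.copy();L[:,2]-=.003
print(q[:3].round(4),np.degrees(q[3:]).round(1),r.fun.round(1));print((corners(q,L)*1000).round(1).tolist())
print('axes z',pose(q)[0].as_matrix()[:,2].round(3))
E
```

```text
[ 0.5768 -0.1955  0.0517] [-33.4   4.8  -5.8] [-0.4 -0.9 -0.4  0.9  1.2  0.6  0.9 -0.7  0.   0.  -1.2  0.5]
[[544.3, -109.1, 63.9], [669.2, -192.2, 62.9], [608.8, -282.9, 48.4], [483.9, -199.9, 49.5]]
axes z [-0.067 -0.113  0.991]
```

The tray's +y long side is propped about 13 mm up on the stack's rim, while its -y side is seated. Re-pinching the fin will square it up again; then I'll place it 3 mm further to its -y side.

```bash
python3 - <<'E'
from fit import *
q=[.5768,-.1955,.0517,*np.radians([-33.4,4.8,-5.8])]
t=corners(q,np.array([[-.06,.044,.0315],[-.06,.044,.0475],[-.06,.044,.0075]]));print(t.round(4).tolist())
s=ctrl.read_state();print(s['tool_pos'],s['width'],s['time_s'])
print((t[0]-[0,0,.019-.003]-s['tool_pos'])/.3)
E
```

```text
[[0.5489, -0.1295, 0.0892], [0.5479, -0.1314, 0.105], [0.5505, -0.1268, 0.0654]]
[ 0.54733997 -0.13052684  0.12995989] 0.6968800829645342 10.7
[ 0.00536047  0.00326256 -0.18935013]
```

Request:
step_arm(targets=[0.005, 0.003, -0.06, 0, 0.005, 0.003, -0.12, 0, 0.005, 0.003, -0.17, 0, 0.005, 0.003, -0.188, 0, 0.005, 0.003, -0.188, 0, 0.005, 0.003, -0.188, 0, 0.005, 0.003, -0.188, 0, 0.005, 0.003, -0.188, 0])

```text
time_s: 11.37
tool_pos: [0.5495, -0.1298, 0.0744]
ee_rot: [[-0.346, 0.938, -0.003], [0.938, 0.346, -0.001], [0.0, -0.003, -1.0]]
ft_force: [0.4, -0.0, -0.7]
width: 0.694
```

Request:
step_arm(targets=[0, 0, 0, 0, 0, 0, 0, 0, 0, 0, 0, 0, 0, 0, 0, 0, 0, 0, 0.005, 0, 0, 0, 0.015, 0, 0, 0, 0.025, 0, 0, 0, 0.025, 0], fingers=-1, force=40)

```text
time_s: 12.03
tool_pos: [0.5499, -0.1299, 0.0825]
ee_rot: [[-0.346, 0.938, -0.002], [0.938, 0.346, -0.001], [-0.0, -0.002, -1.0]]
ft_force: [0.5, -1.3, -0.9]
width: 0.09
```

```bash
python3 - <<'E'
from h import *
import cv2
s=ctrl.read_state();print(s['tool_pos'],s['ft_force'],s['moment'],s['time_s'],s['width'])
a0=cv2.imread('pics/side0.png',0);I=ctrl.get_image('side');cv2.imwrite('pics/s5.png',I[:,:,::-1])
b=ctrl.get_image('wrist');cv2.imwrite('pics/w6.png',b[:,:,::-1]);c=ctrl.get_calibration('wrist');np.savez('w6.npz',p=s['tool_pos'],R=s['ee_rot'],K=c['K'],M=c['mount'])
a1=cv2.cvtColor(I,cv2.COLOR_RGB2GRAY)
for n,(x,y,w,h) in dict(far=(295,285,30,20),right=(318,265,22,20),left=(258,272,25,14),base=(255,290,65,35)).items():
    m=np.zeros_like(a0);m[y:y+h,x:x+w]=255;M=np.eye(2,3,dtype=np.float32);M[1,2]=-3*(n!='base')
    cc,M=cv2.findTransformECC(a0,a1,M,cv2.MOTION_TRANSLATION,(3,200,1e-5),m,3);print(n,round(cc,3),M[:,2].round(2))
E
```

```text
[ 0.54986117 -0.12992277  0.08248373] [ 0.522894   -1.29513534 -0.86735367] [ 0.04735764  0.03986899 -0.02242389] 12.0333 0.09020533507715636
far 0.915 [ 0.29 -3.11]
right 0.942 [ 1.69 -6.16]
left 0.943 [ 0.4  -4.11]
base 0.907 [-0.77 -0.77]
```

```bash
python3 - <<'E'
from fit import *
d=dict(np.load('w6.npz'))
q0=np.array([.5765,-.200,.0455,-.577,0,0])
S=proj('side',corners(q0))[[1,2,3]]+[(1.69,-6.16),(.29,-3.11),(.4,-4.11)]
# grasp line: fin centre plane passes through TCP; roll 0
def f(q):
    tab=corners(q,np.array([[-.06,.044,.0315]]))[0]-d['p']
    return np.concatenate([(proj('side',corners(q))[[1,2,3]]-S).ravel(),[tab@d['R'][:,1]*2000,(tab[2]-.0145)*200,q[5]*100,(q[3]+.577)*60, tab@d['R'][:,0]*300]])
r=least_squares(f,q0);q=r.x
L=C.copy();L[:,2]-=.003
print(q[:3].round(4),np.degrees(q[3:]).round(1),r.fun.round(1));print((corners(q,L)*1000).round(1).tolist())
# where the fin is in the wrist image: orange mask extent
import cv2
for n in('w3','w6'):
    pass
im=cv2.imread('pics/w6.png');h=cv2.cvtColor(im,cv2.COLOR_BGR2HSV);m=cv2.inRange(h,(5,150,90),(25,255,255));ys,xs=np.nonzero(m);print(xs.min(),xs.max(),ys.min(),ys.max())
g=cv2.inRange(h,(0,0,120),(179,70,255));m2=np.zeros_like(g);m2[150:320,120:275]=g[150:320,120:275]
ys,xs=np.nonzero(m2);i=xs.argmin();print('left corner',xs[i],ys[i],'top',xs[ys.argmin()],ys.min())
E
```

```text
[ 0.5771 -0.1997  0.0621] [-32.6   2.4  -0.3] [-0.9  1.3  0.6 -0.7 -0.3 -0.6  0.1 -0.  -0.6  0.5 -0.6]
[[543.6, -113.2, 70.5], [670.0, -193.8, 66.0], [610.8, -286.5, 62.7], [484.4, -205.8, 67.3]]
265 480 55 294
left corner 156 283 top 274 183
```

Request:
step_arm(targets=[-0.004, -0.006, 0, 0, -0.004, -0.006, -0.005, 0, -0.004, -0.006, -0.01, 0, -0.004, -0.006, -0.015, 0, -0.004, -0.006, -0.02, 0, -0.004, -0.006, -0.025, 0, -0.004, -0.006, -0.03, 0, -0.004, -0.006, -0.03, 0])

```text
time_s: 12.8
tool_pos: [0.5484, -0.1314, 0.0743]
ee_rot: [[-0.346, 0.938, -0.002], [0.938, 0.346, 0.001], [0.001, -0.002, -1.0]]
ft_force: [-3.1, 1.8, 9.7]
width: 0.093
```

Request:
step_arm(targets=[0, 0, 0.01, 0, -0.008, 0.005, 0.01, 0, -0.008, 0.005, 0.006, 0, -0.008, 0.005, 0.003, 0, -0.008, 0.005, 0, 0, -0.008, 0.005, -0.004, 0, -0.008, 0.005, -0.006, 0, -0.008, 0.005, -0.006, 0])

```text
time_s: 13.47
tool_pos: [0.5466, -0.1299, 0.0742]
ee_rot: [[-0.346, 0.938, -0.002], [0.938, 0.346, 0.002], [0.002, -0.001, -1.0]]
ft_force: [-4.0, 1.4, 13.7]
width: 0.093
```

```bash
python3 - <<'E'
from h import *
import cv2
s=ctrl.read_state();print(s['tool_pos'],s['ft_force'],s['time_s'])
c=ctrl.get_calibration('wrist');np.savez('w7.npz',p=s['tool_pos'],R=s['ee_rot'],K=c['K'],M=c['mount'])
g=lambda n:ctrl.get_image(n)[:,:,::-1]
a=g('side');b=g('wrist');t=g('top')
for n,i in(('a',a),('b',b),('t',t)):cv2.imwrite(f'pics/v7{n}.png',i)
r=lambda i,w,h:cv2.resize(i,(w,h),interpolation=cv2.INTER_CUBIC)
cv2.imwrite('pics/v7.png',np.hstack([np.vstack([r(a[235:320,250:345],400,358),r(t[160:240,305:385],400,242)[:242]]),r(b[140:320,140:260],400,600)]))
E
```

```text
[ 0.54655284 -0.12991832  0.07423385] [-3.95925037  1.41938761 13.72980246] 13.4667
```

View pics/v7.png

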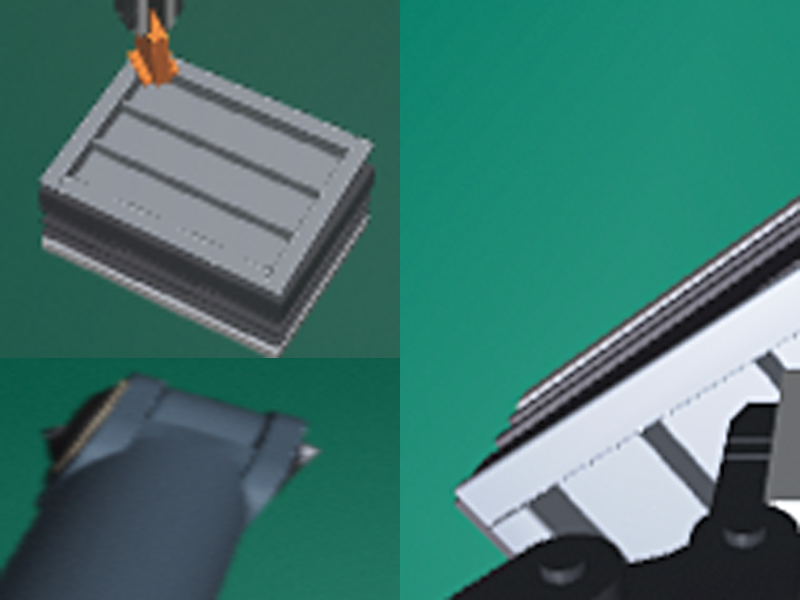

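Side view: the tray's -y rim edge sits about 5 mm high and the +y edge about 12 mm high, so its foot is resting on the sprung nubs. It needs pressing in over its middle. I'll release it and press with closed fingertips.

Request:
step_arm(targets=[0, 0, 0.004, 0, 0, 0, 0.004, 0, 0, 0, 0.004, 0, 0, 0, 0.03, 0, 0, 0, 0.1, 0, 0, 0, 0.17, 0, 0, 0, 0.2, 0, 0, 0, 0.2, 0], fingers=0)

```text
time_s: 14.28
tool_pos: [0.5481, -0.1304, 0.1364]
ee_rot: [[-0.346, 0.938, 0.003], [0.938, 0.346, 0.001], [0.0, 0.003, -1.0]]
ft_force: [0.4, 0.0, -0.1]
width: 0.503
```

```bash
cat > ecc.py <<'E'
from fit import *
import cv2
a0=cv2.imread('pics/side0.png',0)
def run():
    s=ctrl.read_state();print(np.round(s['tool_pos'],4),np.round(s['ft_force'],1),s['time_s'],round(s['width'],3))
    I=ctrl.get_image('side')[:,:,::-1];cv2.imwrite(f"pics/t{s['time_s']:.1f}.png",I);a1=cv2.cvtColor(I,cv2.COLOR_BGR2GRAY);out={}
    for n,(x,y,w,h) in dict(right=(318,265,22,20),far=(295,285,30,20),left=(258,272,25,14),topedge=(295,255,30,12),stack=(262,296,50,24)).items():
        m=np.zeros_like(a0);m[y:y+h,x:x+w]=255;best=(-1,)
        for g in(0,-2,-4):
            M=np.eye(2,3,dtype=np.float32);M[1,2]=g
            try:
                cc,M=cv2.findTransformECC(a0,a1,M,cv2.MOTION_TRANSLATION,(3,200,1e-5),m,3)
                if cc>best[0]:best=(round(cc,3),M[:,2].round(2).tolist())
            except cv2.error:pass
        print(n,best)
E
python3 -c "from ecc import *;run()"
```

```text
[ 0.5481 -0.1304  0.1364] [ 0.4  0.  -0.1] 14.2833 0.503
right (0.958, [0.38999998569488525, -4.429999828338623])
far (0.959, [-0.27000001072883606, -1.7999999523162842])
left (0.979, [-0.3700000047683716, -1.8899999856948853])
topedge (0.996, [-0.23000000417232513, -4.78000020980835])
stack (0.737, [-13.989999771118164, -6.619999885559082])
```

Request:
step_arm(targets=[0.08, -0.08, 0, 0, 0.157, -0.165, 0, 0, 0.157, -0.165, 0, 0, 0.157, -0.165, -0.05, 0, 0.157, -0.165, -0.12, 0, 0.157, -0.165, -0.18, 0, 0.157, -0.165, -0.22, 0, 0.157, -0.165, -0.235, 0], fingers=-1)

```text
time_s: 15.0
tool_pos: [0.5919, -0.1787, 0.0612]
ee_rot: [[-0.346, 0.938, -0.005], [0.938, 0.346, 0.003], [0.004, -0.004, -1.0]]
ft_force: [-0.3, 0.7, 0.1]
width: 0.004
```

Request:
step_arm(targets=[0, 0, -0.01, 0, 0, 0, -0.02, 0, 0, 0, -0.027, 0, 0, 0, -0.034, 0, 0, 0, -0.04, 0, 0, 0, -0.046, 0, 0, 0, -0.05, 0, 0, 0, -0.05, 0])

```text
time_s: 15.67
tool_pos: [0.5919, -0.1786, 0.0461]
ee_rot: [[-0.346, 0.938, -0.005], [0.938, 0.346, 0.003], [0.004, -0.004, -1.0]]
ft_force: [0.1, 0.6, -0.7]
width: 0.003
```

Request:
step_arm(targets=[0, 0, -0.004, 0, 0, 0, -0.008, 0, 0, 0, -0.012, 0, 0, 0, -0.016, 0, 0, 0, -0.02, 0, 0, 0, -0.024, 0, 0, 0, -0.024, 0, 0, 0, -0.024, 0])

```text
time_s: 16.33
tool_pos: [0.5919, -0.1786, 0.0388]
ee_rot: [[-0.346, 0.938, -0.005], [0.938, 0.346, 0.003], [0.005, -0.004, -1.0]]
ft_force: [-0.5, 0.7, -0.6]
width: 0.003
```

```bash
python3 - <<'E'
from ecc import *
run()
im=ctrl.get_image('wrist')[:,:,::-1];cv2.imwrite('pics/w8.png',im)
h=cv2.cvtColor(im,cv2.COLOR_BGR2HSV);m=cv2.inRange(h,(8,180,150),(22,255,255));n,l,st,ce=cv2.connectedComponentsWithStats(m)
for i in range(1,n):
    if st[i,4]>60:print(st[i],ce[i].round())
s=ctrl.read_state();c=ctrl.get_calibration('wrist');d=dict(p=s['tool_pos'],R=np.array(s['ee_rot']),K=np.array(c['K']),M=np.array(c['mount']))
q=[.5768,-.1985,.052,-.577,0,-.0]
print('fin pred',wproj(d,corners(q,np.array([[-.072,.053,.0475],[-.048,.035,.0475],[-.06,.044,.0075]]))).round().tolist())
E
```

```text
[ 0.5919 -0.1786  0.0388] [-0.5  0.7 -0.6] 16.3333 0.003
right (0.958, [0.38999998569488525, -4.420000076293945])
far (0.959, [-0.28999999165534973, -1.7999999523162842])
left (0.978, [-0.3799999952316284, -1.8899999856948853])
topedge (0.411, [-42.869998931884766, -27.959999084472656])
stack (0.735, [-13.84000015258789, -6.539999961853027])
[235 112  17  56 697] [243. 137.]
[ 179  116   37   88 2477] [198. 158.]
fin pred [[209.0, 116.0], [214.0, 202.0], [228.0, 145.0]]
```

Request:
step_arm(targets=[0, 0, 0.08, 0, 0, 0, 0.16, 0, 0.02, 0.035, 0.16, 0, 0.039, 0.072, 0.16, 0, 0.039, 0.072, 0.16, 0, 0.039, 0.072, 0.13, 0, 0.039, 0.072, 0.11, 0, 0.039, 0.072, 0.1, 0])

```text
time_s: 17.1
tool_pos: [0.6019, -0.157, 0.0666]
ee_rot: [[-0.345, 0.938, -0.009], [0.938, 0.345, 0.003], [0.006, -0.008, -1.0]]
ft_force: [-0.1, -0.4, 0.5]
width: 0.001
```

Request:
step_arm(targets=[0, 0, -0.004, 0, 0, 0, -0.008, 0, 0, 0, -0.012, 0, 0, 0, -0.016, 0, 0, 0, -0.02, 0, 0, 0, -0.022, 0, 0, 0, -0.022, 0, 0, 0, -0.022, 0])

```text
time_s: 17.77
tool_pos: [0.602, -0.1571, 0.0601]
ee_rot: [[-0.345, 0.938, -0.009], [0.938, 0.345, 0.003], [0.006, -0.007, -1.0]]
ft_force: [0.4, -0.3, -0.9]
width: 0.003
```

Request:
step_arm(targets=[0, 0, -0.004, 0, 0, 0, -0.008, 0, 0, 0, -0.012, 0, 0, 0, -0.016, 0, 0, 0, -0.02, 0, 0, 0, -0.024, 0, 0, 0, -0.026, 0, 0, 0, -0.026, 0])

```text
time_s: 18.43
tool_pos: [0.6018, -0.157, 0.0521]
ee_rot: [[-0.345, 0.938, -0.009], [0.938, 0.345, 0.003], [0.006, -0.008, -1.0]]
ft_force: [0.7, 0.9, -0.1]
width: 0.002
```

No contact on the tray's shell at floor or rim height, so pressing there is useless. The +y foot is more likely on the stack's +y rim because of a sideways offset. I'll clear the arm and measure that with the top camera.

Request:
step_arm(targets=[0, 0, 0.12, 0, -0.02, 0.08, 0.25, 0, -0.05, 0.2, 0.27, 0, -0.08, 0.32, 0.27, 0, -0.11, 0.44, 0.27, 0, -0.14, 0.56, 0.27, 0, -0.16, 0.66, 0.27, 0, -0.16, 0.68, 0.27, 0], fingers=0.3)

```text
time_s: 19.1
tool_pos: [0.5522, 0.0542, 0.1328]
ee_rot: [[-0.354, 0.935, -0.011], [0.935, 0.354, 0.007], [0.01, -0.008, -1.0]]
ft_force: [-0.7, 0.3, -0.0]
width: 0.648
```

```bash
python3 - <<'E'
from ecc import *
run()
t0=cv2.imread('pics/top0.png',0);T=ctrl.get_image('top')[:,:,::-1];cv2.imwrite('pics/top2.png',T);t1=cv2.cvtColor(T,cv2.COLOR_BGR2GRAY)
def ecc(a,b,x,y,w,h,mode=cv2.MOTION_EUCLIDEAN):
    m=np.zeros_like(a);m[y:y+h,x:x+w]=255;M=np.eye(2,3,dtype=np.float32)
    cc,M=cv2.findTransformECC(a,b,M,mode,(3,300,1e-6),m,3)
    p=M@[x+w/2,y+h/2,1]-[x+w/2,y+h/2];return round(cc,3),p.round(2),np.degrees(np.arctan2(M[1,0],M[0,0])).round(2)
for n,b in dict(tray=(308,168,66,66),ssd=(262,238,30,38),mug=(400,198,42,42),driver=(262,150,24,60),c_right=(330,168,20,14),c_bot=(335,218,18,16),c_plusx=(358,180,16,18),tab=(310,198,22,18)).items():
    try:print(n,*ecc(t0,t1,*b,cv2.MOTION_EUCLIDEAN if n=='tray' else cv2.MOTION_TRANSLATION))
    except cv2.error:print(n,'fail')
s0=np.array([[.577,-.2,.053]]);print([(proj('top',s0+dv)-proj('top',s0)).round(2).tolist() for dv in([.005,0,0],[0,.005,0],[0,0,.005])])
E
```

```text
[0.5522 0.0542 0.1328] [-0.7  0.3 -0. ] 19.1 0.648
right (0.958, [0.41999998688697815, -4.389999866485596])
far (0.959, [-0.2800000011920929, -1.8200000524520874])
left (0.978, [-0.3700000047683716, -1.899999976158142])
topedge (0.995, [-10.0, -9.0600004196167])
stack (0.936, [-8.829999923706055, -4.360000133514404])
tray 0.994 [-1.21 -0.18] 1.12
ssd 0.811 [3.47 0.01] 0.0
mug 1.0 [-0.01  0.  ] 0.0
driver 0.622 [-0.37 -0.79] 0.0
c_right 0.995 [-0.45 -0.6 ] 0.0
c_bot 0.988 [-1.83  0.46] 0.0
c_plusx 0.996 [-1.14  0.06] 0.0
tab 0.984 [-0.97 -0.27] 0.0
[[[-0.02, -1.6]], [[-1.61, -0.01]], [[0.3, -0.23]]]
```

```bash
ls pics | tr '\n' ' '; python3 - <<'E'
from fit import *
import cv2
a0=cv2.imread('pics/side0.png').astype(np.float32)
a1=cv2.imread('pics/t19.1.png').astype(np.float32)
k=4
for n,(x,y,w,h) in dict(bl=(253,287,14,11),bf=(306,312,16,13),br=(332,284,12,14),front=(275,301,25,14),).items():
    big=cv2.resize(a1[y-8:y+h+8,x-8:x+w+8],None,fx=k,fy=k,interpolation=cv2.INTER_CUBIC);t=cv2.resize(a0[y:y+h,x:x+w],None,fx=k,fy=k,interpolation=cv2.INTER_CUBIC)
    r=cv2.matchTemplate(big,t,cv2.TM_CCOEFF_NORMED);_,v,_,p=cv2.minMaxLoc(r);print(n,round(v,3),(p[0]/k-8,p[1]/k-8))
# joint fit of the tray from side corner shifts and top corner shifts
q0=np.array([.577,-.2,.0455,-.577,0,0]);c0=corners(q0)
S=proj('side',c0)[[1,2,3]]+[(.4,-4.4),(-.28,-1.8),(-.37,-1.9)]
T=proj('top',c0)+[(-.97,-.27),(-.45,-.6),(-1.14,.06),(-1.83,.46)]
f=lambda q:np.concatenate([(proj('side',corners(q))[[1,2,3]]-S).ravel(),(proj('top',corners(q))-T).ravel()])
r=least_squares(f,q0);q=r.x;print((q[:3]-q0[:3]).round(4),np.degrees(q[3:]-q0[3:]).round(1),r.fun.round(1))
L=C.copy();L[:,2]-=.003;print((corners(q,L)*1000).round(1).tolist())
print('tab shift',(corners(q,np.array([[-.06,.044,.0315]]))-corners(q0,np.array([[-.06,.044,.0315]]))).round(4))
E
```

```text
c1.png s1.png s2.png s3.png s4.png s5.png side0.png t14.3.png t16.3.png t19.1.png top0.png top2.png v7.png v7a.png v7b.png v7t.png w1.png w1c.png w2.png w3.png w6.png w8.png bl 0.999 (0.0, 0.0)
bf 0.999 (0.0, 0.0)
br 0.994 (0.0, 0.0)
front 0.998 (0.0, 0.0)
[0.0001 0.0048 0.006 ] [-0.2  3.  -4.4] [-0.4 -0.  -0.2 -0.1  0.2  0.1 -0.  -0.2 -0.  -0.1 -0.1  0.1  0.2 -0.4]
[[544.3, -108.5, 60.9], [669.6, -191.1, 61.4], [609.3, -282.6, 51.1], [484.1, -200.0, 50.6]]
tab shift [[-0.0013  0.0024  0.0098]]
```

The stack has not moved at all (0.0 px). The tray is 4.8 mm off in +y, which is more than its play, so its +y side is propped up. I'll regrasp, square it and set it down in the right place.

Request:
step_arm(targets=[-0.009, -0.12, 0, 0, -0.009, -0.24, 0, 0, -0.009, -0.36, 0, 0, -0.009, -0.48, 0, 0, -0.009, -0.57, 0, 0, -0.009, -0.604, 0, 0, -0.009, -0.604, -0.03, 0, -0.009, -0.604, -0.05, 0])

```text
time_s: 19.87
tool_pos: [0.5507, -0.1324, 0.1173]
ee_rot: [[-0.348, 0.938, -0.009], [0.938, 0.348, 0.004], [0.007, -0.007, -1.0]]
ft_force: [-0.5, 1.2, -0.2]
width: 0.648
```

Request:
step_arm(targets=[-0.004, 0.018, 0, 0, -0.004, 0.018, -0.05, 0, -0.004, 0.018, -0.1, 0, -0.004, 0.018, -0.154, 0, -0.004, 0.018, -0.154, 0, -0.004, 0.018, -0.154, 0, -0.004, 0.018, -0.154, 0, -0.004, 0.018, -0.154, 0])

```text
time_s: 20.53
tool_pos: [0.5503, -0.1264, 0.0721]
ee_rot: [[-0.349, 0.937, -0.008], [0.937, 0.349, 0.004], [0.007, -0.006, -1.0]]
ft_force: [-0.1, 0.2, 0.1]
width: 0.651
```

Request:
step_arm(targets=[0, 0, 0, 0, 0, 0, 0, 0, 0, 0, 0, 0, 0, 0, 0, 0, 0, 0, 0.005, 0, 0, 0, 0.015, 0, 0, 0, 0.025, 0, 0, 0, 0.025, 0], fingers=-1, force=40)

```text
time_s: 21.2
tool_pos: [0.5507, -0.1264, 0.0801]
ee_rot: [[-0.349, 0.937, -0.007], [0.937, 0.349, 0.004], [0.006, -0.005, -1.0]]
ft_force: [-0.1, 0.1, -0.3]
width: 0.1
```

```bash
cat > loc.py <<'E'
from fit import *
import cv2
a0=cv2.imread('pics/side0.png')
G=lambda i:cv2.cvtColor(i,cv2.COLOR_BGR2GRAY)
def loc(q0=np.array([.577,-.2,.0455,-.577,0,0]),guess=(0,-3)):
    """tray pose relative to its seat, from side-view rim patches + fin held by the pads (roll 0)"""
    s=ctrl.read_state();I=ctrl.get_image('side')[:,:,::-1];cv2.imwrite(f"pics/u{s['time_s']:.1f}.png",I)
    print(np.round(s['tool_pos'],4),np.round(s['ft_force'],1),np.round(s['moment'],2),s['time_s'],round(s['width'],3))
    S=[];c0=proj('side',corners(q0));ok=[]
    for n,(x,y,w,h),k in(('right',(318,265,22,20),1),('far',(295,285,30,20),2),('left',(258,272,25,14),3)):
        m=np.zeros(a0.shape[:2],np.uint8);m[y:y+h,x:x+w]=255;b=(-1,)
        for g in(0,-3,-6,-10):
            M=np.eye(2,3,dtype=np.float32);M[1,2]=g
            try:
                cc,M=cv2.findTransformECC(G(a0),G(I),M,cv2.MOTION_TRANSLATION,(3,200,1e-5),m,3)
                if cc>b[0]:b=(cc,M[:,2])
            except cv2.error:pass
        print(n,round(b[0],3),np.round(b[1],2));S.append(c0[k]+b[1]);ok.append(k)
    p=np.array(s['tool_pos']);R=np.array(s['ee_rot']);S=np.array(S)
    def f(q):
        tab=corners(q,np.array([[-.06,.044,.0315]]))[0]-p-[.0004,-.0005,0]
        return np.concatenate([(proj('side',corners(q))[ok]-S).ravel(),[tab@R[:,1]*2000,q[5]*100,(q[3]+.577)*60,tab@R[:,0]*300]])
    r=least_squares(f,q0);q=r.x;L=C.copy();L[:,2]-=.003
    print('d',((q-q0)[:3]*1000).round(1),'yaw,tilt,roll',np.degrees(q[3:]-q0[3:]).round(1),r.fun.round(1));print('underside rises',((corners(q,L)[:,2]-.05)*1000).round(1),'near,right,far,left')
    for n,(x,y,w,h) in dict(bl=(253,287,14,11),br=(332,284,12,14)).items():
        v=cv2.minMaxLoc(cv2.matchTemplate(I[y-8:y+h+8,x-8:x+w+8],a0[y:y+h,x:x+w],cv2.TM_CCOEFF_NORMED));print(' stack',n,round(v[1],3),(v[3][0]-8,v[3][1]-8))
E
python3 -c "from loc import *;loc()"
```

```text
[ 0.5507 -0.1264  0.0801] [-0.1  0.1 -0.3] [ 0.02  0.01 -0.02] 21.2 0.1
right 0.953 [ 2.15 -6.34]
far 0.911 [ 1.07 -3.99]
left 0.938 [ 0.75 -4.96]
d [ 1.8  2.4 16.1] yaw,tilt,roll [ 0.5  2.1 -0.2] [-1.   0.9  0.3 -0.6 -0.1 -0.4  0.2 -0.4  0.5 -0.8]
underside rises [19.5 15.5 12.7 16.8] near,right,far,left
 stack bl 0.999 (0, 0)
 stack br 0.999 (0, 0)
```

Request:
step_arm(targets=[-0.002, -0.013, 0, 0, -0.002, -0.013, -0.005, 0, -0.002, -0.013, -0.012, 0, -0.002, -0.013, -0.018, 0, -0.002, -0.013, -0.024, 0, -0.002, -0.013, -0.03, 0, -0.002, -0.013, -0.036, 0, -0.002, -0.013, -0.036, 0])

```text
time_s: 21.92
tool_pos: [0.5496, -0.1301, 0.0718]
ee_rot: [[-0.348, 0.937, -0.008], [0.937, 0.348, 0.007], [0.009, -0.005, -1.0]]
ft_force: [-8.6, 3.9, 21.6]
width: 0.096
```

```bash
python3 -c "from loc import *;loc()"
```

```text
[ 0.5496 -0.1301  0.0718] [-8.6  3.9 21.6] [0.59 1.8  0.  ] 21.9167 0.096
right 0.971 [ 1.7  -3.39]
far 0.959 [ 0.72 -1.07]
left 0.975 [ 0.85 -1.19]
d [ 1.1 -1.9  9.2] yaw,tilt,roll [ 0.6  0.7 -0.3] [-0.9  1.   0.4 -0.7 -0.5 -0.4  0.2 -0.5  0.6 -0.7]
underside rises [10.3  9.2  8.   9.1] near,right,far,left
 stack bl 1.0 (0, 0)
 stack br 0.999 (0, 0)
```

Request:
step_arm(targets=[-0.001, -0.001, 0.008, 0, -0.005, -0.008, 0.006, 0, -0.006, -0.009, 0.002, 0, -0.006, -0.009, -0.004, 0, -0.006, -0.009, -0.009, 0, -0.006, -0.009, -0.014, 0, -0.006, -0.009, -0.018, 0, -0.006, -0.009, -0.018, 0])

```text
time_s: 22.63
tool_pos: [0.5488, -0.1316, 0.0698]
ee_rot: [[-0.349, 0.937, -0.007], [0.937, 0.349, 0.01], [0.012, -0.003, -1.0]]
ft_force: [-7.0, 5.9, 30.5]
width: 0.099
```

```bash
python3 -c "from loc import *;loc()"
```

```text
[ 0.5488 -0.1316  0.0698] [-7.   5.9 30.5] [1.14 1.79 0.02] 22.6333 0.099
right 0.977 [ 1.59 -2.75]
far 0.973 [ 0.89 -0.67]
left 0.976 [ 0.83 -0.28]
d [ 0.7 -4.2  9.1] yaw,tilt,roll [ 0.7 -0.2 -0.3] [-0.8  1.   0.3 -0.6 -0.6 -0.4  0.2 -0.5  0.8 -0.8]
underside rises [8.8 9.6 9.3 8.6] near,right,far,left
 stack bl 1.0 (0, 0)
 stack br 0.999 (0, 0)
```

Request:
step_arm(targets=[-0.003, 0, 0.004, 0, -0.008, -0.002, 0.002, 0, -0.008, -0.004, -0.006, 0, -0.008, -0.004, -0.012, 0, -0.008, -0.004, -0.018, 0, -0.008, -0.004, -0.024, 0, -0.008, -0.004, -0.028, 0, -0.008, -0.004, -0.028, 0])

```text
time_s: 23.35
tool_pos: [0.5485, -0.1311, 0.067]
ee_rot: [[-0.349, 0.937, -0.003], [0.937, 0.349, 0.016], [0.016, 0.003, -1.0]]
ft_force: [-12.3, 8.6, 47.8]
width: 0.099
```

```bash
python3 -c "from loc import *;loc()"
```

```text
[ 0.5485 -0.1311  0.067 ] [-12.3   8.6  47.8] [ 1.84  2.5  -0.02] 23.35 0.099
right 0.981 [ 1.27 -3.  ]
far 0.969 [ 0.77 -1.  ]
left 0.977 [ 0.68 -0.31]
d [ 0.4 -3.7  8.9] yaw,tilt,roll [ 0.8 -0.5 -0.3] [-0.7  1.   0.3 -0.6 -0.6 -0.4  0.2 -0.5  0.8 -0.7]
underside rises [8.  9.6 9.7 8.2] near,right,far,left
 stack bl 1.0 (0, 0)
 stack br 0.999 (0, 0)
```

Pushing harder doesn't seat the +y side any further, and the stack still hasn't moved, so I won't force it. The tray now sits with its far and -y side in the stack. I'll release it and re-pinch only the fin's upper outer edge at 20 N. That small patch lets the tray pivot, so I can peel the tab corner up about the far corner.

Request:
step_arm(targets=[0, 0, 0.022, 0, 0, 0, 0.022, 0, 0, 0, 0.022, 0, 0, 0, 0.06, 0, 0, 0, 0.14, 0, -0.01, 0.02, 0.17, 0, -0.02, 0.053, 0.17, 0, -0.02, 0.053, 0.17, 0], fingers=-0.2, force=20)

```text
time_s: 24.07
tool_pos: [0.5417, -0.1123, 0.1175]
ee_rot: [[-0.352, 0.936, -0.004], [0.936, 0.352, 0.018], [0.018, 0.002, -1.0]]
ft_force: [-0.8, 0.1, -0.1]
width: 0.397
```

```bash
python3 - <<'E'
from loc import *
loc()
s=ctrl.read_state()
b=ctrl.get_image('wrist')[:,:,::-1];cv2.imwrite('pics/w9.png',b);h=cv2.cvtColor(b,cv2.COLOR_BGR2HSV)
m=cv2.inRange(h,(5,150,90),(25,255,255));n,l,st,ce=cv2.connectedComponentsWithStats(m)
for i in range(1,n):
    if st[i,4]>60:print(st[i],ce[i].round())
c=ctrl.get_calibration('wrist');d=dict(p=s['tool_pos'],R=np.array(s['ee_rot']),K=np.array(c['K']),M=np.array(c['mount']))
for q in([.577,-.2,.0455,-.577,0,0],[.579,-.198,.051,-.577,.05,-.07]):print(wproj(d,corners(q,np.array([[-.072,.053,.0475],[-.048,.035,.0475],[-.06,.044,.0075]]))).round().tolist())
E
```

```text
[ 0.5417 -0.1123  0.1175] [-0.8  0.1 -0.1] [-0.    0.09  0.07] 24.0667 0.397
right 0.972 [ 1.14 -3.34]
far 0.966 [ 0.49 -0.82]
left 0.971 [ 0.25 -0.62]
d [-2.   9.2 -5.1] yaw,tilt,roll [ 2.   0.5 -0.4] [-2.9  0.7 -0.6 -1.3 -1.   0.2  0.8 -0.6  2.  -3.4]
underside rises [-4.3 -4.8 -5.9 -5.4] near,right,far,left
 stack bl 1.0 (0, 0)
 stack br 0.999 (0, 0)
[ 265  220   29   65 1341] [277. 249.]
[[279.0, 235.0], [278.0, 275.0], [278.0, 233.0]]
[[278.0, 243.0], [277.0, 283.0], [281.0, 236.0]]
```

Request:
step_arm(targets=[0.013, -0.005, -0.03, 0, 0.013, -0.005, -0.07, 0, 0.013, -0.005, -0.098, 0, 0.013, -0.005, -0.098, 0, 0.013, -0.005, -0.098, 0, 0.013, -0.005, -0.098, 0, 0.013, -0.005, -0.098, 0, 0.013, -0.005, -0.098, 0])

```text
time_s: 24.83
tool_pos: [0.5458, -0.1156, 0.0879]
ee_rot: [[-0.351, 0.936, -0.004], [0.936, 0.351, 0.016], [0.017, 0.002, -1.0]]
ft_force: [0.3, 0.3, -0.7]
width: 0.398
```

Request:
step_arm(targets=[0, 0, 0, 0, 0, 0, 0, 0, 0, 0, 0, 0, 0, 0, 0, 0, 0, 0, 0.005, 0, 0, -0.001, 0.01, 0, 0.001, -0.003, 0.02, 0, 0.002, -0.006, 0.03, 0], fingers=-1, force=20)

```text
time_s: 25.5
tool_pos: [0.5464, -0.1174, 0.0972]
ee_rot: [[-0.351, 0.936, -0.004], [0.936, 0.351, 0.016], [0.017, 0.002, -1.0]]
ft_force: [0.9, -0.1, -0.3]
width: -0.003
```

```bash
python3 -c "from loc import *;loc()"
```

```text
[ 0.5464 -0.1174  0.0972] [ 0.9 -0.1 -0.3] [-0.06  0.04  0.05] 25.5 -0.003
right 0.972 [ 1.13 -3.33]
far 0.966 [ 0.49 -0.82]
left 0.97 [ 0.27 -0.63]
d [-0.1  8.2 -3.8] yaw,tilt,roll [ 1.2  0.8 -0.3] [-1.9  1.1 -0.2 -1.  -0.2 -0.3  0.4 -0.6  1.3 -1.9]
underside rises [-2.5 -3.6 -5.  -3.9] near,right,far,left
 stack bl 0.999 (0, 0)
 stack br 0.999 (0, 0)
```

Request:
step_arm(targets=[0, 0, 0.02, 0, 0, 0, 0.02, 0, 0, 0, 0.02, 0, 0.005, -0.015, 0, 0, 0.005, -0.015, -0.03, 0, 0.005, -0.015, -0.054, 0, 0.005, -0.015, -0.054, 0, 0.005, -0.015, -0.054, 0], fingers=-0.2)

```text
time_s: 26.22
tool_pos: [0.5477, -0.1222, 0.0806]
ee_rot: [[-0.351, 0.936, -0.005], [0.936, 0.351, 0.016], [0.017, 0.001, -1.0]]
ft_force: [0.4, -0.2, -0.4]
width: 0.397
```

Request:
step_arm(targets=[0, 0, 0, 0, 0, 0, 0, 0, 0, 0, 0, 0, 0, 0, 0, 0, 0, 0, 0.004, 0, 0, -0.001, 0.01, 0, 0.001, -0.003, 0.018, 0, 0.001, -0.004, 0.026, 0], fingers=-1, force=20)

```text
time_s: 26.88
tool_pos: [0.5482, -0.1235, 0.0887]
ee_rot: [[-0.351, 0.936, -0.005], [0.936, 0.351, 0.016], [0.016, 0.001, -1.0]]
ft_force: [-0.1, 0.2, 0.7]
width: -0.001
```

```bash
python3 -c "from loc import *;loc()"
```

```text
[ 0.5482 -0.1235  0.0887] [-0.1  0.2  0.7] [-0.05  0.03  0.02] 26.8833 -0.001
right 0.972 [ 1.14 -3.34]
far 0.966 [ 0.48 -0.83]
left 0.97 [ 0.26 -0.59]
d [0.3 3.9 1.2] yaw,tilt,roll [ 0.9  0.6 -0.3] [-1.3  1.2  0.1 -0.9 -0.1 -0.5  0.2 -0.6  1.  -1.1]
underside rises [2.2 1.4 0.2 1. ] near,right,far,left
 stack bl 1.0 (0, 0)
 stack br 0.999 (0, 0)
```

Request:
step_arm(targets=[0, 0, 0.02, 0, 0, 0, 0.02, 0, 0, 0, 0.02, 0, 0.001, 0, 0, 0, 0.001, 0, -0.03, 0, 0.001, 0, -0.05, 0, 0.001, 0, -0.05, 0, 0.001, 0, -0.05, 0], fingers=-0.2)

```text
time_s: 27.6
tool_pos: [0.5481, -0.1236, 0.0732]
ee_rot: [[-0.35, 0.937, -0.006], [0.936, 0.35, 0.016], [0.017, 0.0, -1.0]]
ft_force: [-0.0, 0.9, -0.4]
width: 0.4
```

Request:
step_arm(targets=[0, 0, 0, 0, 0, 0, 0, 0, 0, 0, 0, 0, 0, 0, 0, 0, 0, 0, 0, 0, 0, 0, 0.003, 0, 0, -0.001, 0.006, 0, 0, -0.002, 0.01, 0], fingers=-1, force=20)

```text
time_s: 28.27
tool_pos: [0.5482, -0.1241, 0.0763]
ee_rot: [[-0.35, 0.937, -0.006], [0.936, 0.35, 0.016], [0.017, 0.0, -1.0]]
ft_force: [0.1, -0.1, -1.2]
width: 0.103
```

Request:
step_arm(targets=[0, -0.001, 0.006, 0, 0.001, -0.002, 0.012, 0, 0.001, -0.004, 0.019, 0, 0.002, -0.005, 0.026, 0, 0.002, -0.006, 0.032, 0, 0.003, -0.008, 0.038, 0, 0.003, -0.009, 0.044, 0, 0.004, -0.01, 0.05, 0])

```text
time_s: 28.93
tool_pos: [0.5493, -0.1272, 0.0915]
ee_rot: [[-0.35, 0.937, -0.006], [0.936, 0.35, 0.016], [0.017, 0.0, -1.0]]
ft_force: [-0.3, 0.5, -0.1]
width: 0.105
```

```bash
python3 -c "from loc import *;loc()"
```

```text
[ 0.5493 -0.1272  0.0915] [-0.3  0.5 -0.1] [0.02 0.03 0.05] 28.9333 0.105
right 0.97 [ 3.   -6.67]
far 0.905 [ 2.29 -4.76]
left 0.938 [ 0.61 -5.97]
d [ 1.8 -1.  22.5] yaw,tilt,roll [ 0.8  1.8 -0.2] [-1.5  0.3 -0.4 -0.6 -0.   0.1  0.4 -0.3  0.9 -1.6]
underside rises [25.5 21.9 19.6 23.2] near,right,far,left
 stack bl 0.999 (0, 0)
 stack br 0.999 (0, 0)
```

The tray came free again with only about 2–4° of tilt, its far corner still the lowest. The pads grip the fin too stiffly, even at the 20 N minimum. With about 14 s left I'll stop re-peeling. I'll level the tray lightly against a free patch of mat, not on the panel or any bystander, then carry it over.

Request:
step_arm(targets=[0, 0, 0.04, 0, 0.03, -0.04, 0.06, 0, 0.1, -0.14, 0.06, 0, 0.17, -0.25, 0.06, 0, 0.24, -0.36, 0.05, 0, 0.29, -0.43, 0.02, 0, 0.29, -0.447, -0.04, 0, 0.29, -0.447, -0.1, 0])

```text
time_s: 29.65
tool_pos: [0.6376, -0.2654, 0.0627]
ee_rot: [[-0.347, 0.938, -0.003], [0.938, 0.347, 0.013], [0.013, 0.002, -1.0]]
ft_force: [0.9, 1.1, -1.2]
width: 0.106
```

Request:
step_arm(targets=[0, 0, -0.01, 0, 0, 0, -0.025, 0, 0, 0, -0.04, 0, 0, 0, -0.05, 0, 0, 0, -0.06, 0, 0, 0, -0.07, 0, 0, 0, -0.08, 0, 0, 0, -0.08, 0])

```text
time_s: 30.32
tool_pos: [0.6373, -0.265, 0.0383]
ee_rot: [[-0.347, 0.938, -0.003], [0.938, 0.347, 0.013], [0.013, 0.002, -1.0]]
ft_force: [-0.0, -0.4, -0.8]
width: 0.106
```

Request:
step_arm(targets=[0, 0, -0.004, 0, 0, 0, -0.008, 0, 0, 0, -0.012, 0, 0, 0, -0.016, 0, 0, 0, -0.02, 0, 0, 0, -0.023, 0, 0, 0, -0.026, 0, 0, 0, -0.026, 0])

```text
time_s: 30.98
tool_pos: [0.6374, -0.265, 0.0304]
ee_rot: [[-0.348, 0.938, -0.003], [0.938, 0.348, 0.013], [0.013, 0.002, -1.0]]
ft_force: [0.3, -0.1, -0.1]
width: 0.111
```

Request:
step_arm(targets=[0, 0, -0.003, 0, 0, 0, -0.006, 0, 0, 0, -0.009, 0, 0, 0, -0.012, 0, 0, 0, -0.014, 0, 0, 0, -0.014, 0, 0, 0, -0.014, 0, 0, 0, -0.014, 0])

```text
time_s: 31.65
tool_pos: [0.6375, -0.2649, 0.0263]
ee_rot: [[-0.348, 0.938, -0.003], [0.938, 0.348, 0.013], [0.013, 0.002, -1.0]]
ft_force: [0.0, 1.3, 1.3]
width: 0.107
```

Request:
step_arm(targets=[0, 0, -0.003, 0, 0, 0, -0.006, 0, 0, 0, -0.008, 0, 0, 0, -0.01, 0, 0, 0, -0.01, 0, 0, 0, -0.01, 0, 0, 0, -0.01, 0, 0, 0, -0.01, 0])

```text
time_s: 32.32
tool_pos: [0.6376, -0.2648, 0.0236]
ee_rot: [[-0.348, 0.938, -0.003], [0.938, 0.348, 0.013], [0.013, 0.002, -1.0]]
ft_force: [-0.8, 2.2, 6.2]
width: 0.104
```

```bash
python3 - <<'E'
from fit import *
import cv2
s=ctrl.read_state();print(np.round(s['tool_pos'],4),np.round(s['ft_force'],1),np.round(s['moment'],2),s['time_s'])
I=ctrl.get_image('side')[:,:,::-1];cv2.imwrite('pics/m1.png',I)
p=np.array(s['tool_pos'])
# light-grey rim outline in the side view near the predicted place
q=np.array([p[0]+.0265,p[1]-.0695,.0075,-.577,0,0]);pr=proj('side',corners(q));print('pred',pr.round(1).tolist())
h=cv2.cvtColor(I,cv2.COLOR_BGR2HSV);m=cv2.inRange(h,(0,0,60),(179,70,255));x0,y0=(pr.min(0)-14).astype(int);x1,y1=(pr.max(0)+14).astype(int)
w=np.zeros_like(m);w[y0:y1,x0:x1]=m[y0:y1,x0:x1]
n,l,st,ce=cv2.connectedComponentsWithStats(w);k=1+st[1:,4].argmax();c=max(cv2.findContours((l==k).astype(np.uint8),0,2)[0],key=cv2.contourArea)
print('box',cv2.boxPoints(cv2.minAreaRect(c)).round(1).tolist());print('extremes',[c[f(c[:,0,a])][0].tolist() for f,a in((np.argmin,0),(np.argmax,0),(np.argmin,1),(np.argmax,1))])
E
```

```text
[ 0.6376 -0.2648  0.0236] [-0.8  2.2  6.2] [0.42 0.13 0.04] 32.3167
pred [[324.4, 301.4], [385.9, 329.9], [365.4, 369.2], [300.9, 336.7]]
box [[272.0, 326.0], [297.0, 276.0], [392.6000061035156, 323.79998779296875], [367.6000061035156, 373.79998779296875]]
extremes [[286, 298], [387, 335], [329, 292], [366, 373]]
```

Request:
step_arm(targets=[0, 0, 0, 0, 0, 0, 0, 0, 0, 0, 0, 0, 0, 0, 0.06, 0, 0, 0, 0.16, 0, 0, 0, 0.28, 0, 0, 0.02, 0.4, 0, 0, 0.06, 0.5, 0], force=80)

```text
time_s: 33.03
tool_pos: [0.6364, -0.2498, 0.175]
ee_rot: [[-0.344, 0.939, -0.003], [0.939, 0.344, 0.011], [0.011, 0.001, -1.0]]
ft_force: [0.9, -0.1, -0.4]
width: 0.069
```

Request:
step_arm(targets=[-0.02, 0.1, 0.02, 0, -0.05, 0.22, 0.03, 0, -0.08, 0.34, 0.03, 0, -0.11, 0.46, 0.03, 0, -0.14, 0.58, 0.03, 0, -0.17, 0.7, 0.03, 0, -0.2, 0.82, 0.03, 0, -0.22, 0.93, 0.03, 0])

```text
time_s: 33.7
tool_pos: [0.5686, 0.0307, 0.183]
ee_rot: [[-0.344, 0.939, -0.005], [0.939, 0.344, 0.01], [0.011, -0.001, -1.0]]
ft_force: [0.0, 0.3, -1.1]
width: 0.069
```

Request:
step_arm(targets=[-0.02, 0.12, 0, 0, -0.04, 0.24, 0, 0, -0.06, 0.36, 0, 0, -0.08, 0.48, 0, 0, -0.1, 0.6, 0, 0, -0.12, 0.72, 0, 0, -0.14, 0.84, 0, 0, -0.147, 0.9, 0, 0])

```text
time_s: 34.37
tool_pos: [0.5221, 0.3059, 0.1817]
ee_rot: [[-0.349, 0.937, -0.007], [0.937, 0.349, 0.011], [0.013, -0.003, -1.0]]
ft_force: [-0.0, 0.5, -0.7]
width: 0.069
```

Request:
step_arm(targets=[0, 0.03, 0, 0, 0, 0.05, 0, 0, 0, 0.06, 0, 0, 0, 0.06, 0, 0, 0, 0.06, 0, 0, 0, 0.06, 0, 0, 0, 0.06, 0, 0, 0, 0.06, 0, 0])

```text
time_s: 35.03
tool_pos: [0.5225, 0.3229, 0.1818]
ee_rot: [[-0.347, 0.938, -0.007], [0.938, 0.347, 0.011], [0.013, -0.003, -1.0]]
ft_force: [0.2, -0.1, -1.1]
width: 0.074
```

```bash
python3 - <<'E'
from fit import *
import cv2
s=ctrl.read_state();print(np.round(s['tool_pos'],4),np.round(s['ft_force'],1),np.round(s['moment'],2),s['time_s'])
I=ctrl.get_image('side')[:,:,::-1];cv2.imwrite('pics/f1.png',I);T=ctrl.get_image('top')[:,:,::-1];cv2.imwrite('pics/ft1.png',T)
a0=cv2.imread('pics/side0.png')
p=np.array(s['tool_pos']);q0=np.array([p[0]+.029,p[1]-.078,p[2]-.016,-.577,0,0])
pr=proj('side',corners(q0));print('pred',pr.round(1).tolist())
# render-free match: warp the seated tray's picture by homography of the rim top, search small pose changes
qs=np.array([.577,-.2,.0455,-.577,0,0])
g0=cv2.cvtColor(a0,cv2.COLOR_BGR2GRAY).astype(np.float32);g1=cv2.cvtColor(I,cv2.COLOR_BGR2GRAY).astype(np.float32)
src=proj('side',corners(qs)).astype(np.float32);m0=np.zeros_like(g0,np.uint8);cv2.fillConvexPoly(m0,src.round().astype(int),255)
m0[230:262,275:300]=0  # tab
# ECC homography
H0=cv2.getPerspectiveTransform(src,pr.astype(np.float32)).astype(np.float32)
cc,H=cv2.findTransformECC(g0.astype(np.uint8),g1.astype(np.uint8),H0.copy(),cv2.MOTION_AFFINE if 0 else cv2.MOTION_HOMOGRAPHY,(3,500,1e-6),m0,3)
c=cv2.perspectiveTransform(src[None],H)[0];print('ecc',round(cc,3),c.round(1).tolist())
f=lambda q:np.concatenate([(proj('side',corners(q))-c).ravel(),[(q[3]+.577)*50,(q[2]-q0[2])*300,q[5]*60]])
r=least_squares(f,q0);q=r.x;print('tray',q[:3].round(4),np.degrees(q[3:]).round(1),r.fun.round(1),'corner z',corners(q)[:,2].round(4))
for n,(x,y,w,h) in dict(stack_bl=(253,287,14,11),stack_br=(332,284,12,14),ssd=(205,220,45,27),driver=(285,218,70,18),mug=(248,348,62,50),dish=(285,126,30,15),sink=(230,124,34,24)).items():
    v=cv2.minMaxLoc(cv2.matchTemplate(I[y-8:y+h+8,x-8:x+w+8],a0[y:y+h,x:x+w],cv2.TM_CCOEFF_NORMED));print(n,round(v[1],3),(v[3][0]-8,v[3][1]-8))
E
```

```text
[0.5225 0.3229 0.1818] [ 0.2 -0.1 -1.1] [ 0.14 -0.01 -0.03] 35.0333
pred [[269.1, 111.3], [314.1, 125.3], [294.8, 144.2], [248.4, 128.7]]Traceback (most recent call last):
  File "<stdin>", line 15, in <module>
cv2.error: OpenCV(4.12.0) /io/opencv/modules/video/src/ecc.cpp:574: error: (-7:Iterations do not converge) NaN encountered. in function 'findTransformECC'
```

```bash
python3 - <<'E'
from fit import *
import cv2
I=cv2.imread('pics/f1.png');a0=cv2.imread('pics/side0.png');p=np.array([.5225,.3229,.1818])
qs=np.array([.577,-.2,.0455,-.577,0,0]);q0=np.array([p[0]+.029,p[1]-.078,p[2]-.016,-.577,0,0])
src=proj('side',corners(qs)).astype(np.float32);m0=np.zeros(a0.shape[:2],np.uint8);cv2.fillConvexPoly(m0,src.round().astype(int),255);m0[230:264,275:300]=0
g0=cv2.cvtColor(a0,cv2.COLOR_BGR2GRAY);g1=cv2.cvtColor(I,cv2.COLOR_BGR2GRAY)
best=(-9,)
def cost(q):
    H=cv2.getPerspectiveTransform(src,proj('side',corners(q)).astype(np.float32))
    w=cv2.warpPerspective(g0,H,(560,420)).astype(float);m=cv2.warpPerspective(m0,H,(560,420))>128
    return np.corrcoef(w[m],g1[m].astype(float))[0,1]
import itertools
for dy,t,ro,dx in itertools.product(np.arange(-.012,.0121,.003),np.radians(range(-8,13,2)),np.radians([-3,0,3]),[-.004,0,.004]):
    q=q0+[dx,dy,0,0,0,0];q[4]=t;q[5]=ro
    # keep the fin at the pads: heights pivot about the tab
    q[2]=q0[2]-.074*np.sin(t)
    v=cost(q);best=max(best,(v,dx,dy,np.degrees(t).round(),np.degrees(ro).round()))
print(best)
for n,(x,y,w,h) in dict(stack_bl=(253,287,14,11),stack_br=(332,284,12,14),ssd=(210,222,38,22),driver=(285,218,70,18),mug=(250,350,58,48),dish=(287,127,26,13)).items():
    v=cv2.minMaxLoc(cv2.matchTemplate(I[y-6:y+h+6,x-6:x+w+6],a0[y:y+h,x:x+w],cv2.TM_CCOEFF_NORMED));print(n,round(v[1],3),(v[3][0]-6,v[3][1]-6))
E
```

```text
(np.float64(0.607783440513474), 0, np.float64(-0.006000000000000002), np.float64(2.0), np.float64(0.0))
stack_bl 0.998 (0, 0)
stack_br 0.994 (0, 0)
ssd 1.0 (0, 0)
driver 1.0 (0, 0)
mug 0.999 (0, 0)
dish 0.498 (2, 0)
```

Tilt is about 2° with no roll, and the stack and bystanders are unmoved (the dish match is probably just hidden by the gripper). I'll make a small centring move, settle and hand in.

Request:
step_arm(targets=[0.003, 0.02, 0.005, 0, 0.006, 0.045, 0.01, 0, 0.006, 0.045, 0.01, 0, 0.006, 0.045, 0.01, 0, 0.006, 0.045, 0.01, 0, 0.006, 0.045, 0.01, 0, 0.006, 0.045, 0.01, 0, 0.006, 0.045, 0.01, 0])

```text
time_s: 35.8
tool_pos: [0.5241, 0.3367, 0.1847]
ee_rot: [[-0.348, 0.938, -0.007], [0.937, 0.348, 0.011], [0.013, -0.003, -1.0]]
ft_force: [0.0, 0.3, -1.6]
width: 0.073
```

Request:
step_arm(targets=[0, 0, 0, 0, 0, 0, 0, 0, 0, 0, 0, 0, 0, 0, 0, 0, 0, 0, 0, 0, 0, 0, 0, 0, 0, 0, 0, 0, 0, 0, 0, 0])

```text
time_s: 36.47
tool_pos: [0.5241, 0.3367, 0.1847]
ee_rot: [[-0.348, 0.938, -0.007], [0.938, 0.348, 0.011], [0.013, -0.003, -1.0]]
ft_force: [0.2, 0.5, -0.8]
width: 0.073
```

```bash
python3 - <<'E'
from station import ctrl
import numpy as np
s=ctrl.read_state();print(np.round(s['tool_pos'],4),np.round(s['ft_force'],1),s['time_s'],s['width'],np.abs(s['joint_vel']).max())
print(ctrl.finish_job())
E
```

```text
[0.5241 0.3367 0.1847] [ 0.2  0.5 -0.8] 36.4667 0.07335763055594985 0.0019069016301249454
the job is handed in; nothing more can be done
None
```

I handed the job in at 36.5 s with the tray held over the light panel, but **the corner-first peel was not done as asked**.

**The peel:** The first lift, at 25 N on the tab, took the tray off almost level, with about 1° of tilt. I misread the first picture as a good tilt and carried on. I then tried to put the tray back and repeat it, pushing with up to about 56 N on the tab. It never fully seated: its +y side stayed about 10 mm up. On the last separation the far corner was the lowest, but the tilt was only about 2–4°.

**The hold:** I levelled the tray by pressing it lightly (about 6 N) on a free patch of the mat, then carried it to the panel.
- **Position:** The last image fit, a weak one (correlation 0.61), was taken before a final 14 mm centring move. Allowing for that move, it puts the tray within about 5 mm of the panel's middle.
- **Height and tilt:** The tray's centre is about 15 cm above the panel, and it is within about 2° of level.
- **Steadiness:** It was held at 80 N with the arm still (joint speed under 0.002 rad/s).

**The rest of the bench:** The side camera showed the stack, drive, screwdriver and mug unmoved, to the nearest pixel. The dish check failed (match 0.50), probably because the gripper hid it. I did not get a reading for the heat sink.

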